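Clamp the optic mould to the click

ROBOT

A 7-joint arm with a two-finger parallel gripper is mounted at the origin on the work surface. World frame = base frame: x ahead of the robot, y to its left, z up, the work surface at z = 0. Lengths are in m, angles in rad, forces in N, time in s.
With the tool pointing down it reaches from about 0.4 to 0.875 m from the base axis. Payload 19.3 kg.
Tool frame: the origin (TCP) lies between the finger pads; the fingertips stand bot.tcp_to_tips ahead of it and the grasp point (between the pads) lies 3 mm ahead of it (bot.tcp_to_tips is the distance from the TCP to the fingertips, in m); x points along the fingers, y is the direction in which the jaws open and shut, and the axes are right-handed (so a half turn about x gives the same grasp; the last joint's range is limited). The gripper opens to 85 mm and grips with 20 to 120 N. Pads are 22 mm wide; open, the fingers measure 114 mm over their backs; the gripper's body (76 mm by 85 mm) begins 54 mm behind the grasp point. The pads swing forward as they close: fully open they stand 13 mm farther back than shut.
Start: joints at [-1.193, 0.521, -0.036, 1.599, 0.021, 1.021, -0.113], TCP at [0.271, 0.563, 0.253] pointing down, gripper open.
Joint ranges: [-2.91, 2.91], [-0.3, 2.13], [-1.5, 1.42], [0.17, 2.43], [-1.26, 4.41], [0.16, 1.93], [-2.52, 2.52]. Speed limits (rad/s): [1.89, 1.89, 2.39, 2.39, 3.01, 3.01, 3.01].

INTERFACE

Orientations are given as [roll, pitch, yaw] about the fixed x, y, z axes, in that order (R = Rz(yaw) Ry(pitch) Rx(roll)).
In Python, from workcell import bot, eyes gives the robot as it stands. The module is installed in compiled form; this text tells all that it offers.
- The arm moves only by the tool step_arm, never from a script. Its argument "targets" is a list that holds one entry, the list of rows, each a list of 7 numbers: the shift along the tool's x, y, z in cm, then the turn, a rotation vector about the tool's x, y, z in rad, then the opening, from 0 (shut) to 1 (fully open). A call has 1 to 10 rows; each row is the pose to reach, as a shift and turn from the pose measured when the call began, along the tool's axes at that moment; what a row does not reach only later rows make up. A row lasts 1/10 s, in which the tool goes at most 50 mm and 8.59 degrees, less where a joint would pass 70% of its speed; a pose out of reach is approached as far as the arm can. A call with a gripper value outside its range is refused whole. The fingers move at their own pace and stop on an object; "grip_force" is the grip in N (left out, the last holds). Time passes only in rows, so rows that repeat a pose let the fingers close. It gives the time, the measured TCP pose, the force and the opening at its end, in the units of the state.
- bot.observe(): the state, without advancing time (a new reading comes with each control period).
- eyes.grab_frame(name): name is "scene" or "top" or "wrist"; returns the picture (420x560x3 uint8, red, green, blue); there is no depth.
- eyes.get_calibration(name): a dict with "fx", "fy", "cx", "cy" (pixels), "k1" (the pictures are not rectified: a ray, as slopes to the right and down, at radius r is drawn at 1 + k1 r^2 times it, then the intrinsics apply), "camera_from_world" (4x4, takes a point from world to camera coordinates); the wrist camera has in their place "hand_eye" (4x4, takes a point from camera to tool coordinates, whose origin is the TCP and whose axes are the tool frame's). Camera axes: x right, y down, z forward; pixel columns grow to the right and rows downward; lengths in m; the calibration is good to about 2 mm. A picture is of the moment at which its call begins: read the wrist's pose just before it. get_calibration takes no time and is no camera call.
- bot.job_done(): hands the job in, once; it reports no verdict.
The state is a dict: "clock": time; "qpos": joint angles; "qd": joint speeds; "joint_efforts": joint torques, N m; "position": TCP position; "tool_rot": TCP orientation; "force": force on the tool from outside, world axes, zero at the start; "moment": the same for the moment, N m; "grip_width": finger opening in m.
Only numpy, scipy, OpenCV 4.12 (cv2) and the standard library are available. Lean on these libraries where they do the work, as an engineer would, in place of code of your own. Each camera call takes 0.05 s, during which the arm holds its last target.

TASK

Stand the aluminium optic mould on the bed of the bench clamp, cup upwards and midway along the jaws, with its square foot between the two jaws. Then swing the clamp's torque lever clockwise until it clicks, stop at once so that the mould is not overtightened, and let the lever go without turning it back. Leave the glass tumbler, the paperweight and the wooden block where they are.

Things in the scene. Friction and masses are not known exactly. Their poses are not given: they have to be found in the camera images.
- mould: Loose plain aluminium optic mould, 0.45 kg nominal: a square foot 60 x 60 mm and 25 mm high, and on it a round open cup 52 mm across, ribbed inside, its rim 80 mm above the underside. Origin at the centre of the underside, z up, x and y along the sides of the foot (quarter turns are alike).
- clamp: Grey clamp fixed to the bench. Origin on the bench top under the bed's middle; z up; y, the clamping direction, runs from the bed to the gear head; x lies along the jaws. Base plate 110 mm (x), y from -75 to 175 mm, 15 mm thick. Gear head: block 70 x 66 mm centred at y = 118 mm, 62 mm high. The bed is open at both x ends. The base does not move.
- bed (a point): Middle of the bed's top, 15 mm above the bench, axes as the clamp. Both jaws are steel bars 80 mm long (x), tops 22 mm above the bed, lower than the mould foot's top. The fixed far jaw's face stands at y between -39 and -33 mm, set differently each time; the moving jaw's open face at y between 34 and 36 mm.
- jaw: Moving jaw, steel bar 80 x 12 x 22 mm between bed and gear head. Origin at the bottom middle of its clamping face. Turning the lever moves it towards the clamp's -y by 12 mm per radian, pushing the mould against the far jaw. It is sprung: from first grip to the click takes about 0.35 rad. It stays where it is when the lever is let go.
- hub (a point): Point on the vertical axis about which the lever turns, on the gear head, 88 mm above the bench (clamp x = 0, y = 115 mm); axes as the clamp.
- lever_post (a point): Middle of the lever's upright round black handle post, 123 mm above the bench. Post 18 mm across, from 93 to 153 mm above the bench, its axis 105 mm from the hub axis, on a flat arm whose top is at 93 mm and which sweeps above the gear head. Tightening is clockwise seen from above; the arm starts 135 to 143 degrees anticlockwise from the clamp's +x.
- lever: The steel torque lever. Click at 0.9 to 1.8 rad of turn, place unknown. A push on the post square to the arm needs 5 to 8 N in run-in, rising to 11 to 13 N; at the click it falls to half in some 8 degrees. After it come 0.25 rad of easy travel (26 mm at the post), then solid: overtightens. Let go, it springs back over that by itself; forced back farther it loosens. Origin on its axis.
- tumbler: Bystander: green glass tumbler, 72 mm across, 95 mm high; origin under its centre.
- paperweight: Bystander: amber glass paperweight, 72 mm across, 53 mm high; origin under its centre.
- paddle_block: Bystander: wooden block 130 x 55 x 22 mm; origin under its centre.
Not all that is in view belongs to the job. What is shaped like the mould but black or blue is not meant.

How it is judged:
On the way, in this order (a step that is already met when the one before it is completed fails the run):
1. the mould stands upright on the bed between the jaws, not yet clamped (x of mould in the frame of bed between -0.012 and 0.012 m and y of mould in the frame of bed between -0.014 and 0.014 m and z of mould in the frame of bed between -0.004 and 0.004 m and angle between mould's own z axis and vertical below 0.06 rad and contact force between jaw and mould below 10 N), for 0.2 s.
2. the jaw presses the mould with at least 33 N (the click comes at 40 to 48 N) (contact force between jaw and mould above 33 N), for 0.1 s.
At the end, for the whole second after the job is handed in: The mould stands upright (within 0.06 rad) and at rest on the bed (within 4 mm in height), within 12 mm of the bed's middle along the jaws and 14 mm across, clamped between the jaws with 32 to 62 N (the lever clicks at 40 to 48 N) (x of mould in the frame of bed between -0.012 and 0.012 m and y of mould in the frame of bed between -0.014 and 0.014 m and z of mould in the frame of bed between -0.004 and 0.004 m and angle between mould's own z axis and vertical below 0.06 rad and contact force between jaw and mould between 32 and 62 N and linear speed of mould below 0.02 m/s); the robot touches nothing.
It fails at once if the mould is overtightened: the jaw presses it with more than 62 N (contact force between jaw and mould above 62 N).
It fails at once if a bystander is moved by more than 25 mm or tipped (distance of any of tumbler, paperweight, paddle_block from where it was at the start of the episode above 0.025 m or angle between any of tumbler, paperweight, paddle_block's own z axis and vertical above 0.4 rad).
It also fails if it takes over 72 s, if anything falls off the work surface, if the arm or the gripper's body presses on something with over 40 N, if the wrist force passes 120 N, or if a joint passes its speed limit or range.

## Working session

There is one attempt and no reset: what is moved stays moved. The work goes in short steps, Python scripts to look and compute and a tool call to move; the robot and the scene stay as the last step left them, time stands still between calls to the robot, and variables do not carry over. Pictures are saved under pics/ and viewed, and the job is handed in when it is done.

Besides the shell and the picture viewer there is one more tool, called after "Emit:" as name(argument=value, ...), one argument or row to a line, values as JSON. step_arm: Moves the arm, as the interface text tells. Its arguments: {"type":"object","properties":{"targets":{"type":"array","items":{"type":"array","items":{"type":"array","items":{"type":"number"}}}},"grip_force":{"type":"number"}},"required":["targets"]}

```bash
mkdir -p pics; cat > h.py <<'E'
import numpy as np, cv2
from scipy.spatial.transform import Rotation as R
from workcell import bot, eyes
def save(n,im): cv2.imwrite(f'pics/{n}.png', im[:,:,::-1])
def rot(o): return R.from_euler('xyz',o).as_matrix()
E
python3 - <<'E'
from h import *
s=bot.observe()
for k,v in s.items(): print(k,np.round(v,3))
print(bot.tcp_to_tips)
for n in ("scene","top","wrist"):
    save(n+'0',eyes.grab_frame(n)); print(n,{k:np.round(v,4).tolist() for k,v in eyes.get_calibration(n).items()})
E
```

```text
clock 0.0
qpos [-1.193  0.522 -0.036  1.6    0.021  1.021 -0.113]
qd [-0.001  0.001  0.001 -0.001 -0.001 -0.001 -0.   ]
joint_efforts [-2.0000e-03 -9.2712e+01  1.9790e+00 -3.6994e+01  1.8000e-02  8.0000e-03
 -0.0000e+00]
position [0.271 0.563 0.253]
tool_rot [-1.491  1.57  -1.939]
force [0.935 0.067 0.082]
moment [0.02  0.002 0.01 ]
grip_width 0.085
0.022
scene {'fx': 457.1646, 'fy': 457.1646, 'cx': 276.5671, 'cy': 205.8494, 'k1': 0.0259, 'camera_from_world': [[-0.1998, 0.9798, -0.0001, 0.1762], [0.6769, 0.138, -0.7231, -0.3119], [-0.7085, -0.1445, -0.6908, 1.8486], [0.0, 0.0, 0.0, 1.0]]}
top {'fx': 462.7121, 'fy': 462.7121, 'cx': 283.1264, 'cy': 207.6715, 'k1': 0.006, 'camera_from_world': [[-0.0008, -1.0, -0.0031, -0.0518], [-0.9989, 0.0009, -0.0476, 0.5424], [0.0476, 0.003, -0.9989, 1.5033], [0.0, 0.0, 0.0, 1.0]]}
wrist {'fx': 293.8616, 'fy': 293.8616, 'cx': 281.6227, 'cy': 207.0018, 'k1': -0.0068, 'hand_eye': [[-0.0002, -0.3193, 0.9476, -0.1212], [1.0, 0.001, 0.0005, -0.0007], [-0.0011, 0.9476, 0.3193, -0.082], [0.0, 0.0, 0.0, 1.0]]}
```

View pics/scene0.png

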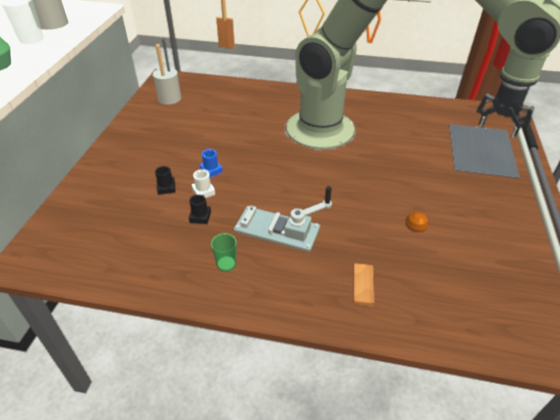

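View pics/top0.png

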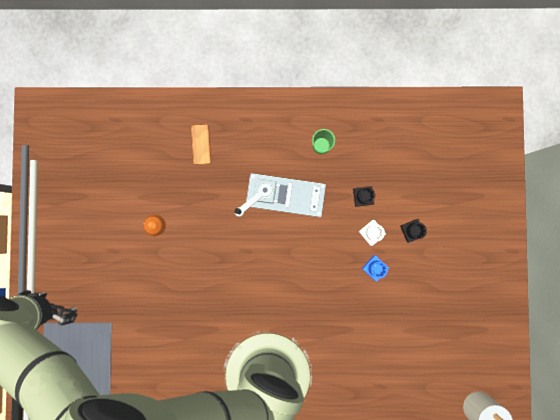

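View pics/wrist0.png

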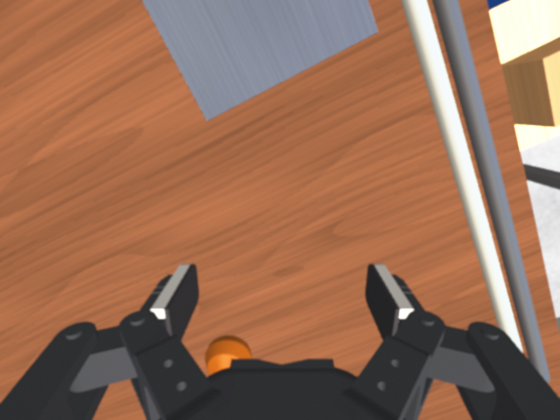

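Candidates in the top view: the silver/white one at (373,232), black ones at (364,196) and (414,230), and a blue one at (376,268). The plain aluminium one is the silver one at (373,232). I'll check it in a close crop.

```bash
cat >> h.py <<'E'
def pix2ray(c,px):
    px=np.atleast_2d(np.asarray(px,float))
    K=np.array([[c['fx'],0,c['cx']],[0,c['fy'],c['cy']],[0,0,1]])
    u=cv2.undistortPoints(px.reshape(-1,1,2),K,np.array([c['k1'],0,0,0.])).reshape(-1,2)
    return np.c_[u,np.ones(len(u))]
def w2c(name,s=None):
    c=eyes.get_calibration(name)
    if name!='wrist': return c,np.array(c['camera_from_world'])
    T=np.eye(4);T[:3,:3]=rot(s['tool_rot']);T[:3,3]=s['position']
    return c,np.linalg.inv(T@np.array(c['hand_eye']))
def onplane(name,px,z,s=None):
    c,M=w2c(name,s); Mi=np.linalg.inv(M)
    d=pix2ray(c,px)@Mi[:3,:3].T; o=Mi[:3,3]
    return o+d*((z-o[2])/d[:,2])[:,None]
def proj(name,P,s=None):
    c,M=w2c(name,s); P=np.atleast_2d(P)
    q=P@M[:3,:3].T+M[:3,3]; u=q[:,:2]/q[:,2:]
    u=u*(1+c['k1']*(u**2).sum(1,keepdims=True))
    return u*[c['fx'],c['fy']]+[c['cx'],c['cy']]
E
python3 - <<'E'
from h import *
im=cv2.imread('pics/top0.png'); 
a=cv2.resize(im[160:290,220:440],None,fx=3.6,fy=3.6,interpolation=cv2.INTER_CUBIC); cv2.imwrite('pics/tc.png',a)
im=cv2.imread('pics/scene0.png'); 
a=cv2.resize(im[140:260,150:350],None,fx=4,fy=4,interpolation=cv2.INTER_CUBIC); cv2.imwrite('pics/sc.png',a)
for n,px,z in [('mouldtop',(373,232),.05),('tumbler',(323,141),.05),('pw',(154,226),.03),('block',(201,144),.022),('post',(239,212),.15),('hub',(265,190),.09),('blk1',(364,196),.05),('blk2',(414,230),.05),('blue',(376,268),.05)]:
    print(n,onplane('top',px,z).round(3))
E
```

```text
mouldtop [[ 0.463 -0.339  0.05 ]]
tumbler [[ 0.755 -0.181  0.05 ]]
pw [[0.483 0.365 0.03 ]]
block [[0.751 0.217 0.022]]
post [[0.523 0.079 0.15 ]]
hub [[0.594 0.004 0.09 ]]
blk1 [[ 0.578 -0.311  0.05 ]]
blk2 [[ 0.469 -0.469  0.05 ]]
blue [[ 0.349 -0.347  0.05 ]]
```

View pics/tc.png

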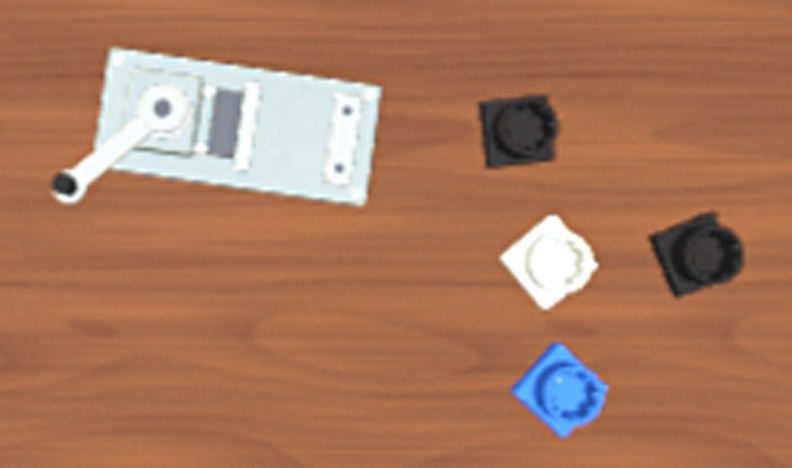

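View pics/sc.png

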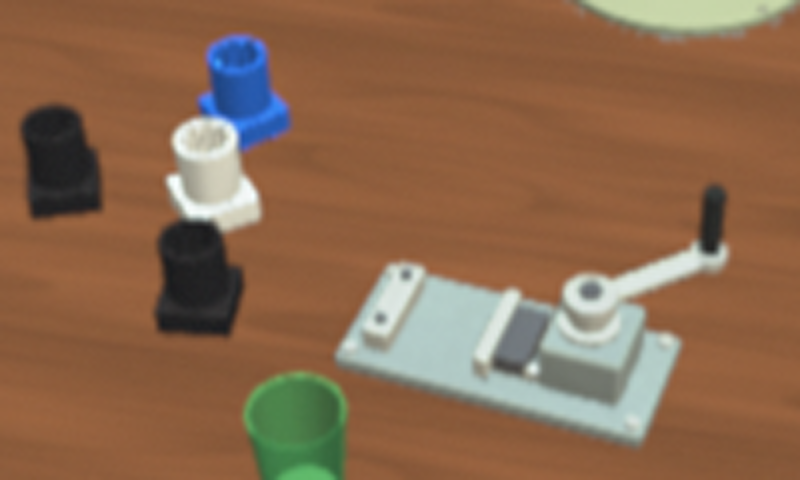

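The crop confirms it: the plain silver mould is upright, with black ones to its right and upper left, and a blue one below it. Next I'll estimate the poses.

```bash
python3 - <<'E'
from h import *
s=bot.observe(); print(rot(s['tool_rot']).round(3))
f=lambda a:np.array(a)/3.6+[220,160]-0.36
c=onplane('top',f([(112,48),(382,88),(364,206),(97,168)]),.015)[:,:2]
print('base corners',c.round(4).tolist())
# order: (x+,y+175),(x+,y-75),(x-,y-75),(x-,175)
L=np.array([(.055,.175),(.055,-.075),(-.055,-.075),(-.055,.175)])
def fit(L,c):
    lm,cm=L.mean(0),c.mean(0); H=(L-lm).T@(c-cm); U,S,V=np.linalg.svd(H); Rm=(U@V).T
    if np.linalg.det(Rm)<0: V[1]*=-1; Rm=(U@V).T
    return np.arctan2(Rm[1,0],Rm[0,0]),cm-Rm@lm,(c-(L@Rm.T+cm-Rm@lm))
print(fit(L,c))
# mould foot corners top z=.025: visible left, top, bottom in crop
m=onplane('top',f([(499,258),(553,213),(546,310)]),.02)[:,:2]; print(m.round(4).tolist())
print('rim',onplane('top',f([(560,260)]),.08).round(4), 'ctr?',(m[1]+m[2])/2, np.linalg.norm(m[1]-m[0]),np.linalg.norm(m[2]-m[0]))
print(onplane('top',f([(163,107)]),.09), onplane('top',f([(64,184)]),.15))
print('clk jaw faces', onplane('top',f([(332,92),(325,183),(260,84),(249,168)]),.037).round(4).tolist())
E
```

```text
[[-0.     0.433  0.901]
 [-0.001  0.901 -0.433]
 [-1.    -0.001  0.   ]]
base corners [[0.6565, 0.054], [0.6196, -0.1921], [0.5121, -0.1752], [0.5469, 0.0673]]
(np.float64(-0.14444644786941097), array([ 0.57655849, -0.11097277]), array([[ 0.00029338, -0.00031534],
       [-0.00060851,  0.00102394],
       [ 0.00076793,  0.00207681],
       [-0.0004528 , -0.0027854 ]]))
[[0.4649, -0.2965], [0.5055, -0.3456], [0.418, -0.3384]]
rim [[ 0.4633 -0.3397  0.08  ]] ctr? [ 0.46177038 -0.34198862] 0.06373234177991503 0.06287436761399737
[[0.59587773 0.00419916 0.09      ]] [[0.52679018 0.08353003 0.15      ]]
clk jaw faces [[0.6139, -0.1452, 0.037], [0.5321, -0.1387, 0.037], [0.6211, -0.0806, 0.037], [0.5456, -0.0707, 0.037]]
```

```bash
cat >> h.py <<'E'
def go(p,a,s=None):
    """world target TCP p, tool-y heading a (deg), tool pointing down -> tool-frame shift cm, rotvec"""
    s=s or bot.observe(); R0=rot(s['tool_rot']); a=np.radians(a)
    Rt=np.array([[0,np.cos(a),np.sin(a)],[0,np.sin(a),-np.cos(a)],[-1,0,0]])
    return np.r_[R0.T@(np.array(p)-s['position'])*100, R.from_matrix(R0.T@Rt).as_rotvec()].round(3)
def st():
    s=bot.observe(); R0=rot(s['tool_rot'])
    print('t',round(s['clock'],2),'p',np.round(s['position'],4),'a',np.degrees(np.arctan2(R0[1,1],R0[0,1])).round(2),'x',R0[:,0].round(3),'F',np.round(s['force'],2),'w',round(s['grip_width'],4),'q',np.round(s['qpos'],2))
    return s
E
python3 -c "
from h import *
print(go([.52,.12,.30],20)); print(go([.462,-.341,.27],-49))"
```

```text
[-4.6840e+00 -2.9150e+01  4.1675e+01  7.7400e-01  0.0000e+00  1.0000e-03]
[-1.6480e+00 -7.3213e+01  5.6408e+01  1.9780e+00  1.0000e-03  0.0000e+00]
```

Emit:
step_arm(
  targets=[
    [[-4.7, -29, 41.7, 0.77, 0, 0, 1], [-4.7, -29, 41.7, 0.77, 0, 0, 1], [-4.7, -29, 41.7, 0.77, 0, 0, 1], [-4.7, -29, 41.7, 0.77, 0, 0, 1], [-4.7, -29, 41.7, 0.77, 0, 0, 1], [-4.7, -29, 41.7, 0.77, 0, 0, 1], [-4.7, -29, 41.7, 0.77, 0, 0, 1], [-4.7, -29, 41.7, 0.77, 0, 0, 1], [-4.7, -29, 41.7, 0.77, 0, 0, 1], [-4.7, -29, 41.7, 0.77, 0, 0, 1]],
  ],
)

```text
clock: 1.15
position: [0.5164, 0.1282, 0.2995]
tool_rot: [-0.706, 1.57, -1.924]
force: [1.7, 1.5, 0.9]
grip_width: 0.0852
```

```bash
python3 -c "
from h import *
s=st(); save('w1',eyes.grab_frame('wrist')); print(go([.462,-.341,.25],-49))"
```

```text
t 1.15 p [0.5164 0.1282 0.2995] a 20.24 x [-0.    -0.001 -1.   ] F [1.69 1.54 0.94] w 0.0852 q [-0.58  0.33  0.29  1.8  -0.11  1.02  0.11]
[ 5.1870e+00 -2.1067e+01  4.1422e+01  1.2010e+00  3.0000e-03 -3.0000e-03]
```

View pics/w1.png

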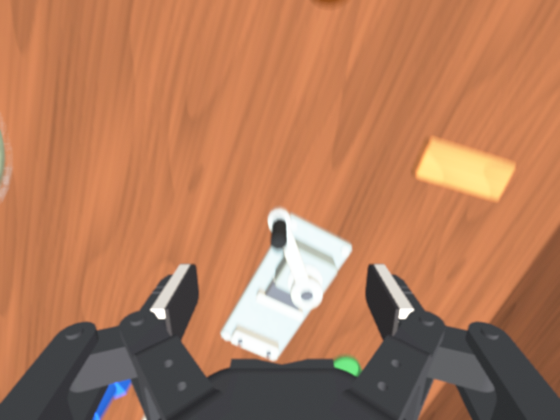

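The clamp is in view with the lever post at about (279,235). The arm sweeps freely and nothing stands in its way. I'll move on to the mould.

Emit:
step_arm(
  targets=[
    [[2, -21, 41.4, 1.2, 0, 0, 1], [2, -21, 41.4, 1.2, 0, 0, 1], [4, -21, 41.4, 1.2, 0, 0, 1], [5, -21, 41.4, 1.2, 0, 0, 1], [5.2, -21, 41.4, 1.2, 0, 0, 1], [5.2, -21, 41.4, 1.2, 0, 0, 1], [5.2, -21, 41.4, 1.2, 0, 0, 1], [5.2, -21, 41.4, 1.2, 0, 0, 1], [5.2, -21, 41.4, 1.2, 0, 0, 1], [5.2, -21, 41.4, 1.2, 0, 0, 1]],
  ],
)

```text
clock: 2.2
position: [0.461, -0.3442, 0.2493]
tool_rot: [1.131, 1.566, -1.298]
force: [0.3, 0.8, 0.2]
grip_width: 0.0855
```

```bash
python3 -c "
from h import *
s=st(); save('w2',eyes.grab_frame('wrist'))
print(proj('wrist',[[.462,-.341,.08],[.462,-.341,.0]],s))"
```

```text
t 2.2 p [ 0.461  -0.3442  0.2493] a -49.17 x [ 0.001 -0.005 -1.   ] F [0.26 0.83 0.15] w 0.0855 q [ 0.1   0.52  0.63  1.77 -0.36  0.97  0.02]
[[278.64673984 189.03651149]
 [278.9993209  172.55729513]]
```

View pics/w2.png

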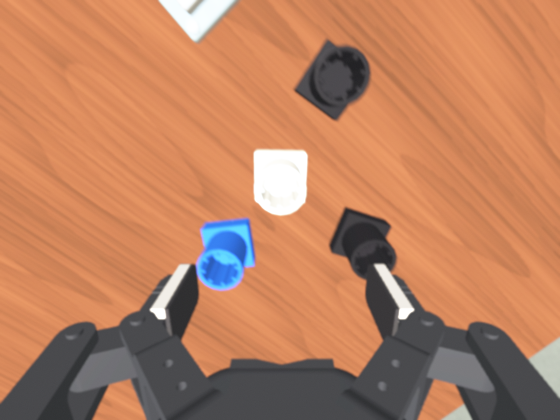

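The silver mould lies at (280,182), almost square to the tool. I'll fit it more closely.

```bash
python3 - <<'E'
from h import *
im=cv2.imread('pics/w2.png')
a=cv2.resize(im[130:240,210:350],None,fx=5.6,fy=5.6,interpolation=cv2.INTER_CUBIC); cv2.imwrite('pics/w2c.png',a)
s=bot.observe()
# model overlay
def model(x,y,yaw):
    c,sn=np.cos(yaw),np.sin(yaw); Rm=np.array([[c,-sn],[sn,c]])
    q=np.array([(30,30),(30,-30),(-30,-30),(-30,30)])/1000@Rm.T+[x,y]
    t=np.linspace(0,2*np.pi,60); ci=np.c_[.026*np.cos(t)+x,.026*np.sin(t)+y]
    return [np.c_[q,np.full(4,z)] for z in (0,.025)]+[np.c_[ci,np.full(60,.08)]]
for i,(x,y,yaw) in enumerate([(.462,-.341,np.radians(41))]):
    b=a.copy()
    for P in model(x,y,yaw):
        p=(proj('wrist',P,s)-[210,130]+.5)*5.6
        cv2.polylines(b,[p.round().astype(int)],True,(0,0,255),1)
    cv2.imwrite(f'pics/w2m{i}.png',b)
E
```

```text
(no output)
```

View pics/w2m0.png

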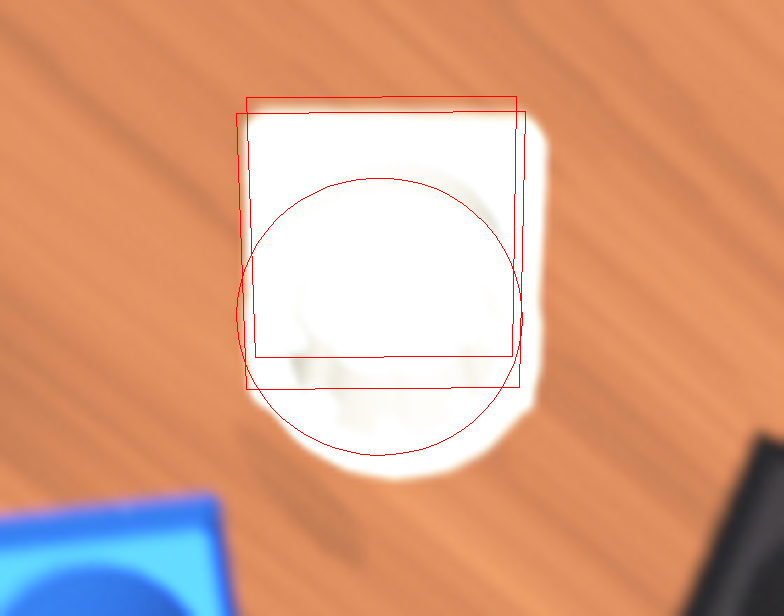

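```bash
cat >> h.py <<'E'
from scipy.optimize import minimize
def circ(x,y,z,r,n=60):
    t=np.linspace(0,2*np.pi,n); return np.c_[r*np.cos(t)+x,r*np.sin(t)+y,np.full(n,z)]
def sil(x,y,yaw,name,s,z0=0,shape=(420,560),k=4,rc=.005):
    c,sn=np.cos(yaw),np.sin(yaw); Rm=np.array([[c,-sn],[sn,c]])
    h=.03-rc; q=np.vstack([np.array(p)*h+rc*np.array([(np.cos(t),np.sin(t)) for t in np.linspace(0,6.28,16)]) for p in ((1,1),(1,-1),(-1,-1),(-1,1))])@Rm.T+[x,y]
    m=np.zeros((shape[0]*k,shape[1]*k),np.uint8)
    for P in (np.vstack([np.c_[q,np.full(len(q),z0+z)] for z in (0.002,.025)]), np.vstack([circ(x,y,z0+z,.026) for z in (.025,.08)])):
        p=((proj(name,P,s)+.5)*k*16).round().astype(np.int32)
        hh=cv2.convexHull(p); cv2.fillConvexPoly(m,hh,255,cv2.LINE_AA,4)
    return cv2.resize(m,shape[::-1],interpolation=cv2.INTER_AREA)/255.
def fitmould(mask,name,s,x0,roi,z0=0):
    r0,r1,c0,c1=roi
    f=lambda v: np.abs(sil(v[0],v[1],v[2],name,s,z0)-mask)[r0:r1,c0:c1].sum()
    r=minimize(f,x0,method='Nelder-Mead',options=dict(initial_simplex=np.array([x0,x0+np.array([.006,0,0]),x0+np.array([0,.006,0]),x0+np.array([0,0,.1])]),xatol=1e-4,fatol=.1,maxiter=150))
    return r.x,r.fun
E
python3 - <<'E'
from h import *
im=cv2.imread('pics/w2.png'); s=bot.observe()
hsv=cv2.cvtColor(im,cv2.COLOR_BGR2HSV)
print(hsv[182,280],hsv[182,230],hsv[225,285])
mask=np.clip((130-hsv[:,:,1].astype(float))/100+.5,0,1)*(hsv[:,:,2]>150)
v,f=fitmould(mask,'wrist',s,np.array([.462,-.341,np.radians(41)]),(135,235,240,320)); print(v,np.degrees(v[2]),f)
mm=sil(*v,'wrist',s); b=im.copy(); cs,_=cv2.findContours((mm>.5).astype(np.uint8),0,1); cv2.drawContours(b,cs,-1,(0,0,255),1)
cv2.imwrite('pics/w2f.png',cv2.resize(b[130:240,210:350],None,fx=5,fy=5,interpolation=cv2.INTER_NEAREST))
imt=cv2.imread('pics/top0.png');hsv=cv2.cvtColor(imt,cv2.COLOR_BGR2HSV)
mask=np.clip((110-hsv[:,:,1].astype(float))/80+.5,0,1)*(hsv[:,:,2]>150)
v2,f2=fitmould(mask,'top',s,v.copy(),(214,252,355,394)); print('top',v2,np.degrees(v2[2]),f2)
ims=cv2.imread('pics/scene0.png');hsv=cv2.cvtColor(ims,cv2.COLOR_BGR2HSV)
mask=np.clip((110-hsv[:,:,1].astype(float))/80+.5,0,1)*(hsv[:,:,2]>150)
v3,f3=fitmould(mask,'scene',s,v.copy(),(165,195,188,219)); print('scene',v3,np.degrees(v3[2]),f3)
E
```

```text
[  0   0 255] [ 11 144 226] [ 11 145 227]
[ 0.46004859 -0.34634813  0.83283407] 47.71787705588012 1949.6107843137256
top [ 0.46225408 -0.34219114  0.71685995] 41.07304977990679 108.48700980392158
scene [ 0.45556121 -0.34376875  0.75289571] 43.13774684689569 32.715196078431376
```

View pics/w2f.png

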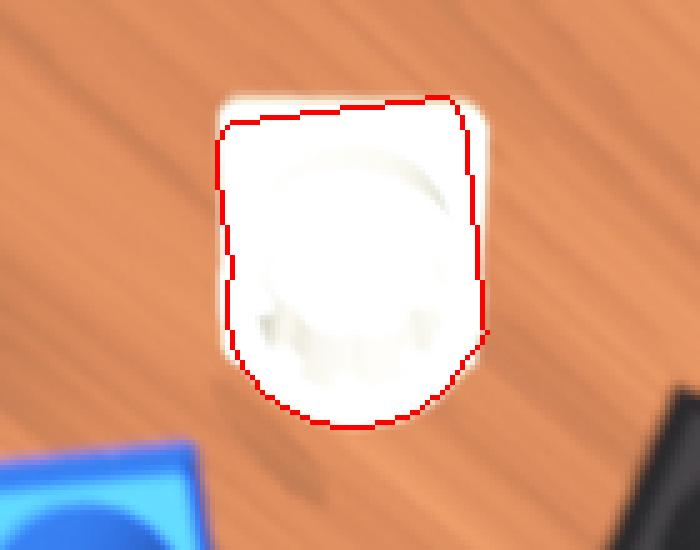

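```bash
cat >> h.py <<'E'
def white(im,t=75,w=60):
    hsv=cv2.cvtColor(im,cv2.COLOR_BGR2HSV); return np.clip((t-hsv[:,:,1].astype(float))/w+.5,0,1)*(hsv[:,:,2]>140)
E
python3 - <<'E'
from h import *
im=cv2.imread('pics/w2.png'); s=bot.observe()
v,f=fitmould(white(im),'wrist',s,np.array([.462,-.341,np.radians(41)]),(135,235,240,320)); print(v,np.degrees(v[2]),f)
mm=sil(*v,'wrist',s); b=im.copy(); cs,_=cv2.findContours((mm>.5).astype(np.uint8),0,1); cv2.drawContours(b,cs,-1,(0,0,255),1)
cv2.imwrite('pics/w2f.png',cv2.resize(b[130:240,210:350],None,fx=5,fy=5,interpolation=cv2.INTER_NEAREST))
for n,roi in (('top',(214,252,355,394)),('scene',(165,195,188,219))):
    v2,f2=fitmould(white(cv2.imread(f'pics/{n}0.png'),90),n,s,v.copy(),roi); print(n,v2,np.degrees(v2[2]),f2)
print(go([v[0],v[1],.10],np.degrees(v[2])-90),go([v[0],v[1],.058],np.degrees(v[2])-90))
E
```

```text
[ 0.46072623 -0.34594843  0.62793533] 35.978044084999524 247.4519607843137
top [ 0.462103   -0.34112495  0.69167342] 39.62996789969315 29.858823529411765
scene [ 0.45690323 -0.3443209   0.78733781] 45.11113362315734 22.011764705882353
[ 1.4909e+01 -9.5000e-02 -1.5200e-01  8.3000e-02  3.0000e-03 -5.0000e-03] [ 1.9109e+01 -1.1600e-01 -1.6500e-01  8.3000e-02  3.0000e-03 -5.0000e-03]
```

View pics/w2f.png

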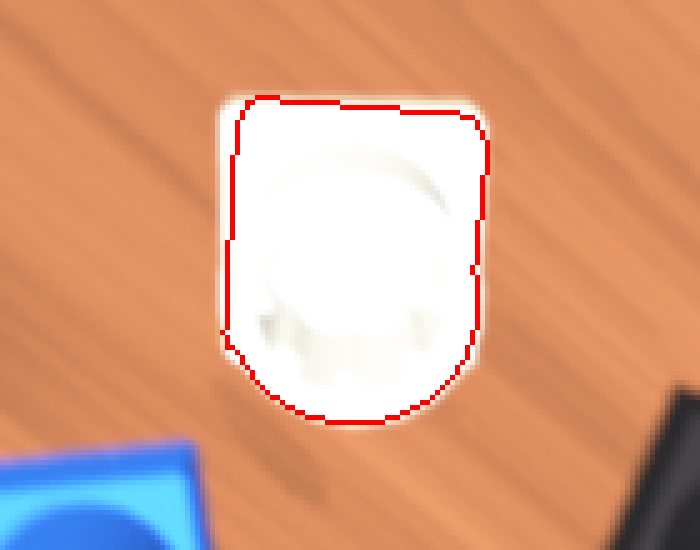

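```bash
cat >> h.py <<'E'
def sil2(v,name,s,z0=0,k=4):
    x,y,yaw,d=v; m=(sil(x,y,yaw,name,s,z0,k=k)*255)
    return m
def fit4(mask,name,s,x0,roi,z0=0):
    r0,r1,c0,c1=roi; k=4
    M=cv2.resize(mask[r0:r1,c0:c1],None,fx=k,fy=k,interpolation=cv2.INTER_LINEAR)
    def sdf(v):
        x,y,yaw=v[:3]; c,sn=np.cos(yaw),np.sin(yaw); Rm=np.array([[c,-sn],[sn,c]]); rc=.004; h=.03-rc
        q=np.vstack([np.array(p)*h+rc*np.array([(np.cos(t),np.sin(t)) for t in np.linspace(0,6.28,16)]) for p in ((1,1),(1,-1),(-1,-1),(-1,1))])@Rm.T+[x,y]
        m=np.zeros(M.shape,np.uint8)
        for P in (np.vstack([np.c_[q,np.full(len(q),z0+z)] for z in (0.002,.025)]), np.vstack([circ(x,y,z0+z,.026) for z in (.025,.08)])):
            p=((proj(name,P,s)-[c0,r0]+.5)*k*16).round().astype(np.int32)
            cv2.fillConvexPoly(m,cv2.convexHull(p),255,cv2.LINE_8,4)
        d=cv2.distanceTransform(255-m,cv2.DIST_L2,5)-cv2.distanceTransform(m,cv2.DIST_L2,5)
        return np.clip(.5-(d/k-v[3])/1.6,0,1)
    best=None
    for dy in (-.1,0,.1):
        a=np.r_[x0[:2],x0[2]+dy,.8]; sx=np.array([a,a+[.005,0,0,0],a+[0,.005,0,0],a+[0,0,.08,0],a+[0,0,0,.8]])
        r=minimize(lambda v:np.abs(sdf(v)-M).sum()/k/k,a,method='Nelder-Mead',options=dict(initial_simplex=sx,xatol=1e-4,fatol=.05,maxiter=300))
        if best is None or r.fun<best.fun: best=r
    return best.x,best.fun
E
python3 - <<'E'
from h import *
im=cv2.imread('pics/w2.png'); s=bot.observe()
x0=np.array([.461,-.343,np.radians(41)])
v,f=fit4(white(im),'wrist',s,x0,(135,235,240,320)); print(v,np.degrees(v[2]),f)
for n,roi in (('top',(214,252,355,394)),('scene',(165,195,188,219))):
    v2,f2=fit4(white(cv2.imread(f'pics/{n}0.png'),90),n,s,x0,roi); print(n,v2,np.degrees(v2[2]),f2)
print(go([v[0],v[1],.10],np.degrees(v[2])-90),go([v[0],v[1],.058],np.degrees(v[2])-90))
E
```

```text
[ 0.46088489 -0.34546556  0.68366982  1.1666493 ] 39.17139537511966 86.47585785325512Traceback (most recent call last):
  File "<stdin>", line 6, in <module>
  File "h.py", line 70, in fit4
    r=minimize(lambda v:np.abs(sdf(v)-M).sum()/k/k,a,method='Nelder-Mead',options=dict(initial_simplex=sx,xatol=1e-4,fatol=.05,maxiter=300))
    res = _minimize_neldermead(fun, x0, args, callback, bounds=bounds,
                               **options)
    fxe = func(xe)
    fx = function(np.copy(x), *(wrapper_args + args))
  File "h.py", line 70, in <lambda>
    r=minimize(lambda v:np.abs(sdf(v)-M).sum()/k/k,a,method='Nelder-Mead',options=dict(initial_simplex=sx,xatol=1e-4,fatol=.05,maxiter=300))
                               ~~~^^^
  File "h.py", line 63, in sdf
    p=((proj(name,P,s)-[c0,r0]+.5)*k*16).round().astype(np.int32)
        ~~~~^^^^^^^^^^
  File "h.py", line 21, in proj
    c,M=w2c(name,s); P=np.atleast_2d(P)
        ~~~^^^^^^^^
  File "h.py", line 12, in w2c
    c=eyes.get_calibration(name)
ValueError: time passes only in moves, steps and waits
```

```bash
python3 - <<'E'
from h import *
import pickle
pickle.dump({n:eyes.get_calibration(n) for n in ('scene','top','wrist')},open('cal.pkl','wb'))
t=open('h.py').read().replace("c=eyes.get_calibration(name)","c=CAL[name]").replace("def save(","import pickle,os\nCAL=pickle.load(open('cal.pkl','rb')) if os.path.exists('cal.pkl') else {}\ndef save(")
open('h.py','w').write(t)
print(go([.461,-.344,.10],-50),go([.461,-.344,.058],-50))
E
```

```text
[ 1.4908e+01 -2.2500e-01 -2.9900e-01  1.3000e-02  3.0000e-03 -5.0000e-03] [ 1.9108e+01 -2.4600e-01 -3.1300e-01  1.3000e-02  3.0000e-03 -5.0000e-03]
```

Emit:
step_arm(
  targets=[
    [[5, -0.2, -0.3, 0, 0, 0, 1], [10, -0.2, -0.3, 0.01, 0.003, -0.005, 1], [14, -0.2, -0.3, 0.01, 0.003, -0.005, 1], [17, -0.2, -0.3, 0.01, 0.003, -0.005, 1], [19.1, -0.2, -0.3, 0.01, 0.003, -0.005, 1], [19.1, -0.2, -0.3, 0.01, 0.003, -0.005, 1]],
  ],
)

```text
clock: 2.85
position: [0.46, -0.3435, 0.0556]
tool_rot: [-1.188, 1.566, 2.654]
force: [0.1, 1.1, 0.3]
grip_width: 0.0858
```

```bash
python3 - <<'E'
from h import *
st(); save('w3',eyes.grab_frame('wrist'))
E
```

```text
t 2.85 p [ 0.46   -0.3435  0.0556] a -49.86 x [-0.004  0.002 -1.   ] F [0.1  1.08 0.26] w 0.0858 q [ 0.24  0.78  0.44  1.88 -0.55  0.61  0.16]
```

View pics/w3.png

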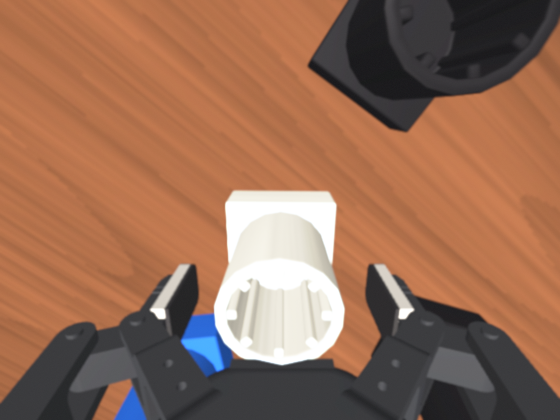

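The cup sits centred between the pads (rim centre at about (280,312)) and the foot's edge is level at row 192, so tool and foot are square. Closing the gripper.

Emit:
step_arm(
  targets=[
    [[0, 0, 0, 0, 0, 0, 0], [0, 0, 0, 0, 0, 0, 0], [0, 0, 0, 0, 0, 0, 0], [0, 0, 0, 0, 0, 0, 0], [0, 0, 0, 0, 0, 0, 0], [0, 0, 0, 0, 0, 0, 0], [0, 0, 0, 0, 0, 0, 0]],
  ],
  grip_force=60,
)

```text
clock: 3.6
position: [0.461, -0.3441, 0.0589]
tool_rot: [-1.546, 1.57, 2.296]
force: [-4.1, 4.2, 15.5]
grip_width: 0.0519
```

```bash
python3 - <<'E'
from h import *
st(); print(go([.46,-.3435,.2],-50))
E
```

```text
t 3.6 p [ 0.461  -0.3441  0.0589] a -49.85 x [-0.001  0.001 -1.   ] F [-4.06  4.18 15.46] w 0.0519 q [ 0.23  0.78  0.44  1.88 -0.55  0.61  0.16]
[-1.4113e+01 -1.2800e-01  4.0000e-02  3.0000e-03  0.0000e+00  1.0000e-03]
```

Emit:
step_arm(
  targets=[
    [[-3, 0, 0, 0, 0, 0, 0], [-7, 0, 0, 0, 0, 0, 0], [-11, -0.1, 0, 0, 0, 0, 0], [-14, -0.1, 0, 0, 0, 0, 0], [-14, -0.1, 0, 0, 0, 0, 0]],
  ],
)

```text
clock: 4.1
position: [0.4617, -0.3444, 0.2031]
tool_rot: [2.064, 1.565, -0.377]
force: [0.7, -0.6, -4.5]
grip_width: 0.0516
```

```bash
python3 - <<'E'
from h import *
st(); save('w4',eyes.grab_frame('wrist'));print(go([.577,-.115,.22],-8.3))
E
```

```text
t 4.1 p [ 0.4617 -0.3444  0.2031] a -49.85 x [ 0.005 -0.002 -1.   ] F [ 0.71 -0.6  -4.46] w 0.0516 q [ 0.12  0.58  0.6   1.81 -0.42  0.88  0.05]
[-1.9020e+00 -9.9890e+00 -2.3593e+01 -7.2500e-01 -1.0000e-03 -3.0000e-03]
```

View pics/w4.png

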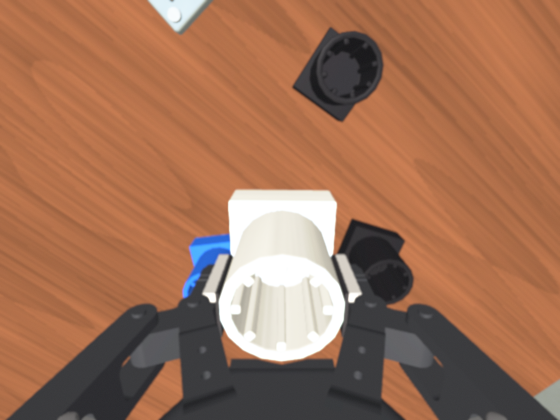

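The mould is held square in the hand: the foot's back edge is level at row 191 (233..333) and the rim spans columns 219..345. I'll check its offset in the hand, then move to above the bed.

```bash
python3 - <<'E'
from h import *
c=CAL['wrist'];T=np.linalg.inv(np.array(c['hand_eye']))
def pt(P):
    q=np.atleast_2d(P)@T[:3,:3].T+T[:3,3];u=q[:,:2]/q[:,2:];u=u*(1+c['k1']*(u**2).sum(1,keepdims=True));return u*[c['fx'],c['fy']]+[c['cx'],c['cy']]
X=.0589
for dz in (-.004,-.002,0,.002,.004):
  t=np.linspace(0,2*np.pi,90); rim=pt(np.c_[np.full(90,X-.08),.026*np.cos(t),dz+.026*np.sin(t)])
  print(dz,'rim cols',rim[:,0].min().round(1),rim[:,0].max().round(1),'rows',rim[:,1].min().round(1),rim[:,1].max().round(1),'foot',pt([[X-.025,-.03,dz-.03],[X-.025,.03,dz-.03],[X,-.03,dz-.03],[X,.03,dz-.03]]).round(1).tolist())
im=cv2.imread('pics/w4.png'); cv2.imwrite('pics/w4c.png',cv2.resize(im[180:380,190:370],None,fx=4,fy=3,interpolation=cv2.INTER_CUBIC))
E
```

```text
-0.004 rim cols 216.2 344.1 rows 252.1 359.1 foot [[226.3, 199.2], [335.0, 199.3], [233.3, 187.5], [328.2, 187.6]]
-0.002 rim cols 216.6 343.7 rows 256.8 362.6 foot [[226.5, 202.6], [334.7, 202.7], [233.5, 190.6], [328.0, 190.7]]
0 rim cols 216.9 343.4 rows 261.4 366.1 foot [[226.7, 206.0], [334.5, 206.2], [233.7, 193.6], [327.9, 193.7]]
0.002 rim cols 217.3 343.0 rows 266.0 369.6 foot [[226.9, 209.4], [334.3, 209.6], [233.8, 196.6], [327.7, 196.7]]
0.004 rim cols 217.6 342.7 rows 270.6 373.1 foot [[227.1, 212.8], [334.1, 212.9], [234.0, 199.6], [327.5, 199.7]]
```

View pics/w4c.png

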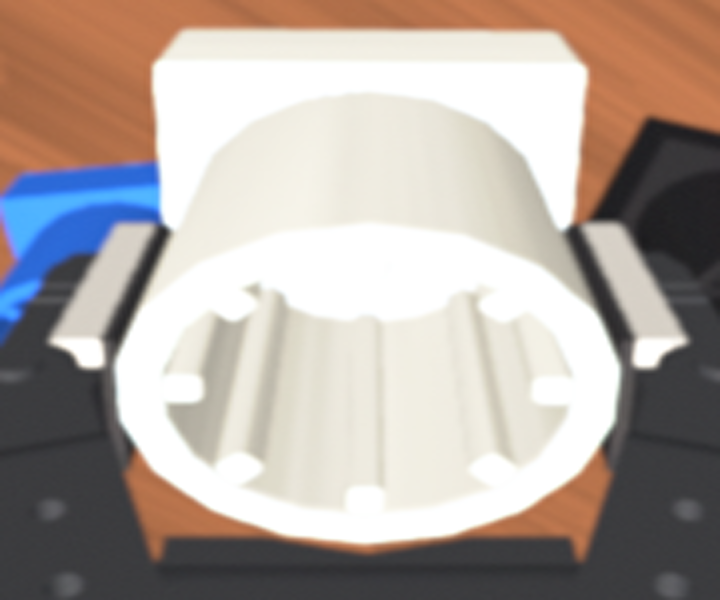

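Emit:
step_arm(
  targets=[
    [[-2, -10, -23.6, -0.72, 0, 0, 0], [-2, -10, -23.6, -0.72, 0, 0, 0], [-2, -10, -23.6, -0.72, 0, 0, 0], [-2, -10, -23.6, -0.72, 0, 0, 0], [-2, -10, -23.6, -0.72, 0, 0, 0], [-2, -10, -23.6, -0.72, 0, 0, 0], [-2, -10, -23.6, -0.72, 0, 0, 0], [-2, -10, -23.6, -0.72, 0, 0, 0]],
  ],
)

```text
clock: 4.95
position: [0.5762, -0.1155, 0.22]
tool_rot: [1.129, 1.569, -0.592]
force: [0.4, 0.1, -4.9]
grip_width: 0.0513
```

```bash
python3 - <<'E'
from h import *
s=st(); save('w5',eyes.grab_frame('wrist'));save('t5',eyes.grab_frame('top'))
im=cv2.imread('pics/t5.png'); cv2.imwrite('pics/t5c.png',cv2.resize(im[150:250,220:350],None,fx=6,fy=6,interpolation=cv2.INTER_CUBIC))
E
```

```text
t 4.95 p [ 0.5762 -0.1155  0.22  ] a -8.63 x [ 0.001 -0.001 -1.   ] F [ 0.36  0.12 -4.86] w 0.0513 q [-0.2   0.53  0.42  1.75 -0.27  0.91  0.19]
```

View pics/w5.png

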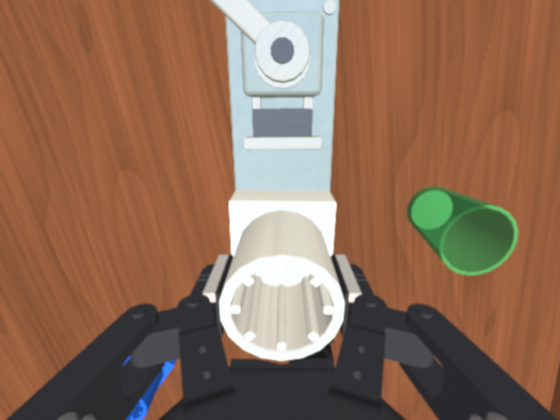

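View pics/t5c.png

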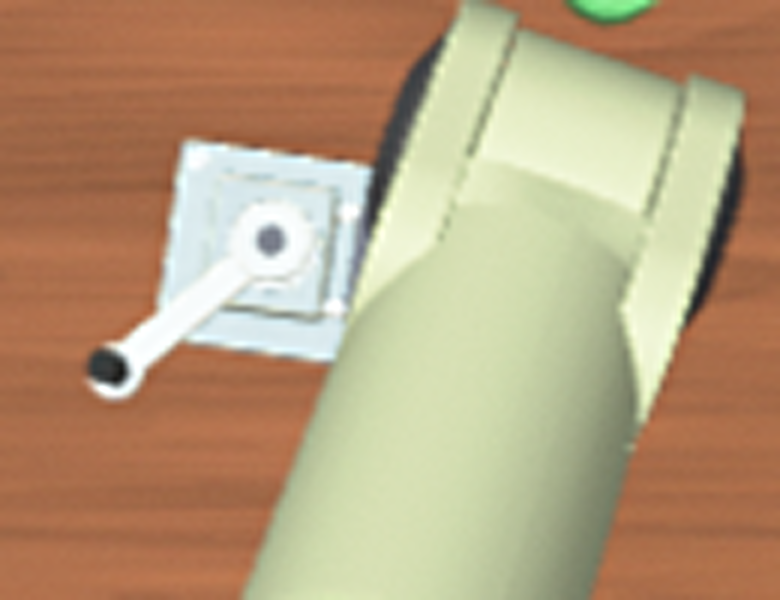

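The mould is above the bed; in this picture the moving jaw shows at rows 137..150. The in-hand offset is about -3 mm along tool z. I'll zoom on the clamp to measure it with the same camera that sees the mould.

```bash
python3 - <<'E'
from h import *
im=cv2.imread('pics/w5.png'); cv2.imwrite('pics/w5c.png',cv2.resize(im[0:210,210:360],None,fx=5,fy=2.8,interpolation=cv2.INTER_CUBIC))
E
```

```text
(no output)
```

View pics/w5c.png

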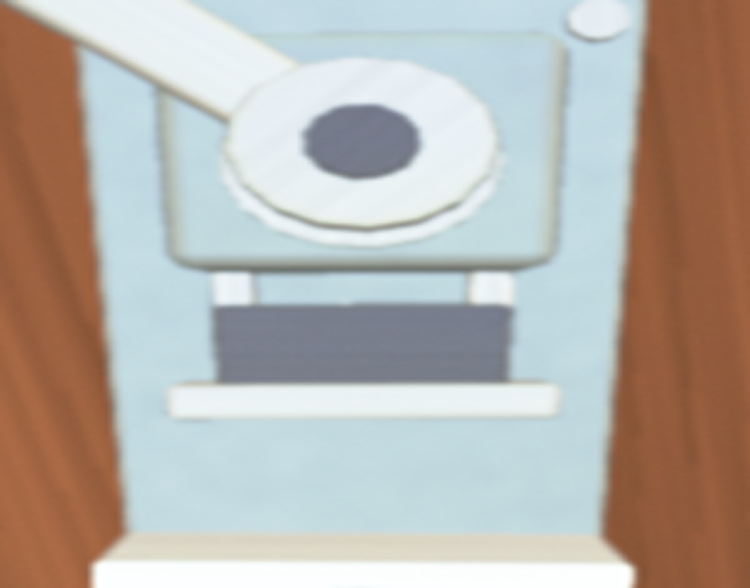

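```bash
python3 - <<'E'
from h import *
s=bot.observe()
f=lambda a:np.array(a,float)/[5,2.8]+[210,0]-[.4,.32]
P=onplane('wrist',f([(169,385),(558,385),(169,418),(558,418)]),.037,s); print('jaw',P.round(4).tolist())
B=onplane('wrist',f([(84,100),(127,530),(641,100),(604,530)]),.015,s); print('base',B.round(4).tolist())
H=onplane('wrist',f([(361,141)]),.093,s); print('hub',H.round(4))
G=onplane('wrist',f([(160,36),(565,36),(170,264),(555,264)]),.062,s); print('gear',G.round(4).tolist())
def ang(a,b): return np.degrees(np.arctan2(*(b-a)[1::-1]))
print('jaw ang',ang(P[0],P[1]),ang(P[2],P[3]),'base side',ang(B[1],B[0]),ang(B[3],B[2]),'gear',ang(G[0],G[1]),ang(G[2],G[3]),ang(G[2],G[0]),ang(G[3],G[1]))
E
```

```text
jaw [[0.5468, -0.0575, 0.037], [0.6248, -0.0693, 0.037], [0.5446, -0.0691, 0.037], [0.6235, -0.0811, 0.037]]
base [[0.5459, 0.0395, 0.015], [0.5232, -0.1148, 0.015], [0.6541, 0.0231, 0.015], [0.6316, -0.1312, 0.015]]
hub [[0.5956 0.0057 0.093 ]]
gear [[0.5679, 0.0432, 0.062], [0.6338, 0.0332, 0.062], [0.5576, -0.0187, 0.062], [0.6254, -0.029, 0.062]]
jaw ang -8.632909900932802 -8.63623114573741 base side 81.60545749519108 81.70914569386692 gear -8.602495361701823 -8.621593038327948 80.55828388266993 82.24913491905411
```

```bash
python3 - <<'E'
from h import *
im=cv2.imread('pics/w1.png'); cv2.imwrite('pics/w1c.png',cv2.resize(im[270:370,210:340],None,fx=6,fy=6,interpolation=cv2.INTER_CUBIC))
im=cv2.imread('pics/top0.png'); cv2.imwrite('pics/t0c.png',cv2.resize(im[165:225,270:335],None,fx=10,fy=10,interpolation=cv2.INTER_CUBIC))
E
```

```text
(no output)
```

View pics/w1c.png

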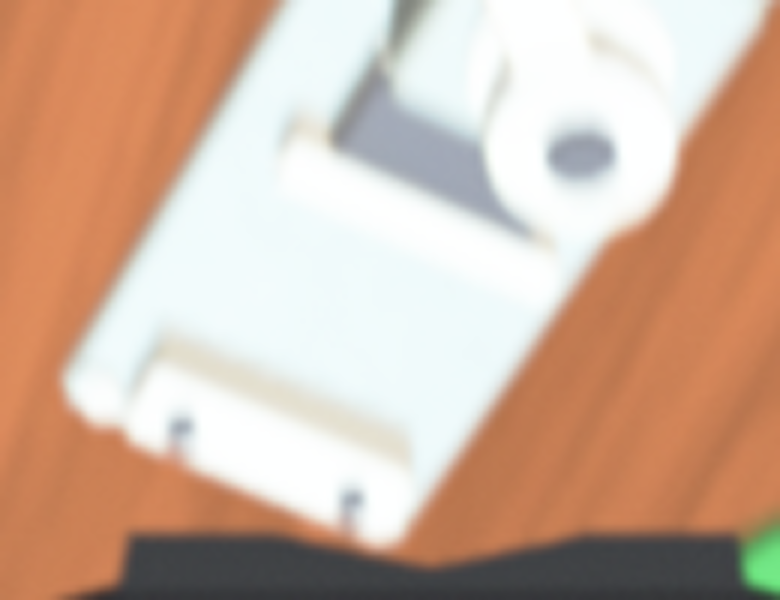

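View pics/t0c.png

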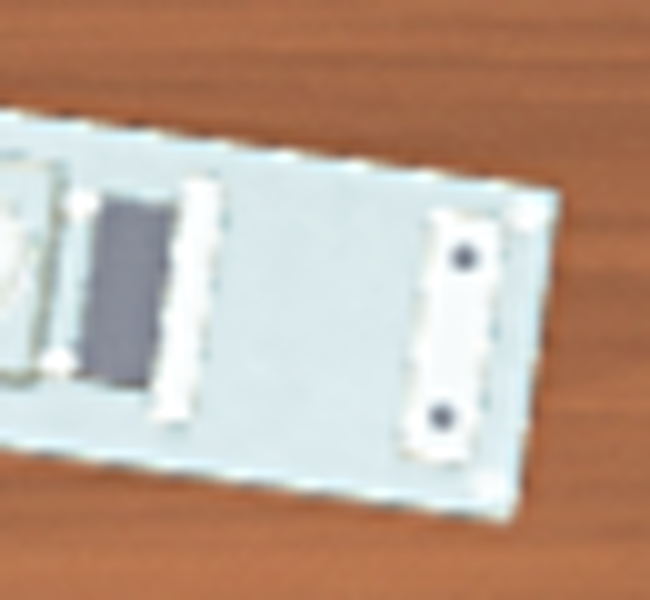

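```bash
python3 - <<'E'
from h import *
s={'position':np.array([.5164,.1282,.2995]),'tool_rot':np.array([-.706,1.57,-1.924])}
yv=np.array([np.sin(np.radians(8.6)),np.cos(np.radians(8.6))]);xv=np.array([yv[1],-yv[0]]);O=np.array([.5788,-.1095])
cl=lambda P:np.c_[(P[:,:2]-O)@xv,(P[:,:2]-O)@yv].round(4).tolist()
# use exact heading: tool_rot near gimbal from print
f=lambda a:np.array(a,float)/6+[210,270]-.42
a=np.radians(20.24);Rt=np.array([[0,np.cos(a),np.sin(a)],[0,np.sin(a),-np.cos(a)],[-1,0,0]])
s['tool_rot']=R.from_matrix(Rt).as_euler('xyz')
print('w1 far top',cl(onplane('wrist',f([(158,362),(408,470)]),.037,s)),'far bot',cl(onplane('wrist',f([(172,330),(408,437)]),.015,s)),'mov',cl(onplane('wrist',f([(283,185),(548,300)]),.037,s)))
f=lambda a:np.array(a,float)/10+[270,165]-.45
print('top far',cl(onplane('top',f([(430,210),(402,455)]),.037)),'mov',cl(onplane('top',f([(222,180),(187,422)]),.037)),'base end',cl(onplane('top',f([(560,185),(515,520)]),.015)))
E
```

```text
w1 far top [[-0.0373, -0.0337], [0.0388, -0.0334]] far bot [[-0.0331, -0.0408], [0.0431, -0.0418]] mov [[-0.0338, 0.0324], [0.044, 0.0343]]
top far [[0.0392, -0.0325], [-0.0405, -0.0351]] mov [[0.0388, 0.0354], [-0.0403, 0.035]] base end [[0.0559, -0.0744], [-0.055, -0.0758]]<sys>:0: UserWarning: Gimbal lock detected. Setting third angle to zero since it is not possible to uniquely determine all angles.
```

```bash
python3 - <<'E'
from h import *
st();print(go([.5778,-.1124,.104],-8.6))
E
```

```text
t 5.05 p [ 0.5762 -0.1161  0.2204] a -8.69 x [ 0.002 -0.001 -1.   ] F [-0.24 -0.4  -4.06] w 0.0514 q [-0.19  0.53  0.42  1.75 -0.27  0.91  0.19]
[ 1.1644e+01  7.9000e-02 -3.9800e-01 -2.0000e-03  1.0000e-03 -2.0000e-03]
```

Emit:
step_arm(
  targets=[
    [[3, 0.1, -0.4, 0, 0, 0, 0], [6, 0.1, -0.4, 0, 0, 0, 0], [9, 0.1, -0.4, 0, 0, 0, 0], [11, 0.1, -0.4, 0, 0, 0, 0], [11.6, 0.1, -0.4, 0, 0, 0, 0], [11.6, 0.1, -0.4, 0, 0, 0, 0], [11.6, 0.1, -0.4, 0, 0, 0, 0]],
  ],
)

```text
clock: 5.75
position: [0.5784, -0.113, 0.1054]
tool_rot: [1.36, 1.568, -0.363]
force: [-0.2, 0.4, -4.3]
grip_width: 0.0516
```

```bash
python3 - <<'E'
from h import *
s=st(); save('w6',eyes.grab_frame('wrist')); save('s6',eyes.grab_frame('scene'))
im=cv2.imread('pics/s6.png'); cv2.imwrite('pics/s6c.png',cv2.resize(im[130:270,190:350],None,fx=5,fy=4.2,interpolation=cv2.INTER_CUBIC))
im=cv2.imread('pics/w6.png'); cv2.imwrite('pics/w6c.png',cv2.resize(im[100:300,190:370],None,fx=4,fy=3,interpolation=cv2.INTER_CUBIC))
E
```

```text
t 5.75 p [ 0.5784 -0.113   0.1054] a -8.74 x [ 0.003 -0.001 -1.   ] F [-0.24  0.36 -4.34] w 0.0516 q [-0.14  0.69  0.34  1.83 -0.35  0.68  0.24]
```

View pics/w6c.png

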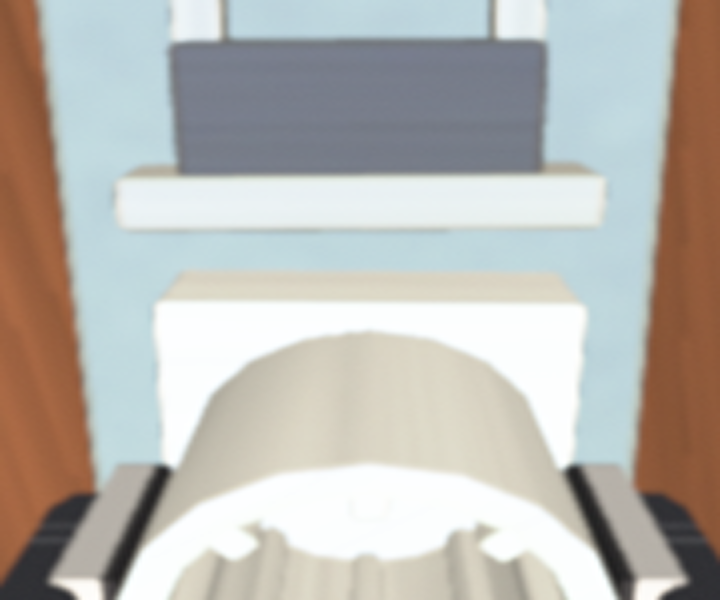

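View pics/s6c.png

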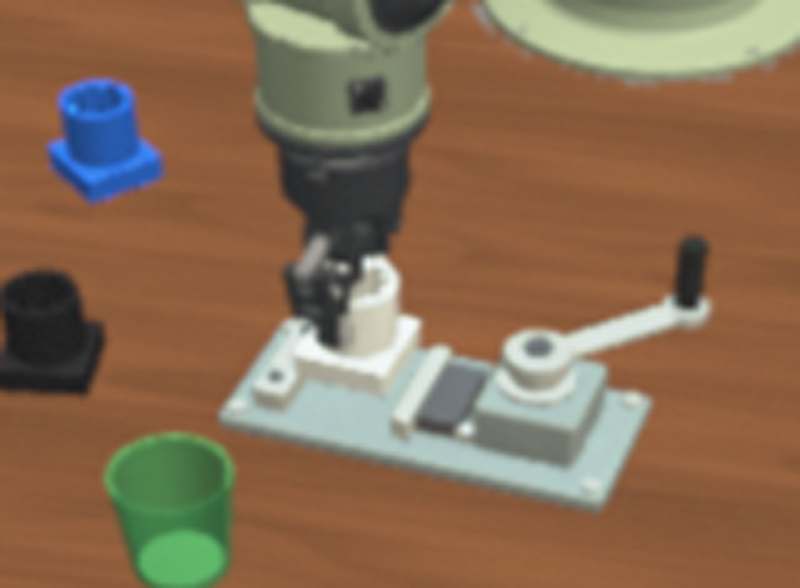

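```bash
python3 - <<'E'
from h import *
s=bot.observe()
yv=np.array([np.sin(np.radians(8.6)),np.cos(np.radians(8.6))]);xv=np.array([yv[1],-yv[0]]);O=np.array([.5788,-.1095])
cl=lambda P:np.c_[(P[:,:2]-O)@xv,(P[:,:2]-O)@yv].round(4).tolist()
f=lambda a:np.array(a,float)/[4,3]+[190,100]-[.38,.34]
print('jaw',cl(onplane('wrist',f([(117,228),(604,228)]),.037,s)),'jaw back',cl(onplane('wrist',f([(117,175),(604,176)]),.037,s)))
zb=s['position'][2]-.0589
print('foot bot',cl(onplane('wrist',f([(183,271),(560,273)]),zb,s)),'foot top',cl(onplane('wrist',f([(155,301),(586,304)]),zb+.025,s)))
print('base',cl(onplane('wrist',f([(55,130),(92,440),(672,130),(642,440)]),.015,s)))
print(go([.5778,-.1124,.0755],-8.6))
E
```

```text
jaw [[-0.0402, 0.0364], [0.0399, 0.0363]] jaw back [[-0.0394, 0.048], [0.0392, 0.0477]]
foot bot [[-0.0283, 0.0293], [0.0315, 0.0287]] foot top [[-0.0285, 0.0304], [0.0311, 0.0297]]
base [[-0.0543, 0.0551], [-0.0539, -0.0258], [0.055, 0.055], [0.0557, -0.0261]]
[ 3.009e+00 -8.500e-02 -1.700e-02 -2.000e-03  0.000e+00 -3.000e-03]
```

The jaw face sits at y=+36 mm and the foot edge at +29.5 mm; x is about +1 mm. That is a good fit, so I'll lower the mould with a small trim.

Emit:
step_arm(
  targets=[
    [[0.8, -0.1, -0.1, 0, 0, 0, 0], [1.6, -0.2, -0.1, 0, 0, 0, 0], [2.2, -0.2, -0.1, 0, 0, 0, 0], [2.7, -0.2, -0.1, 0, 0, 0, 0], [2.9, -0.2, -0.1, 0, 0, 0, 0], [2.9, -0.2, -0.1, 0, 0, 0, 0]],
  ],
)

```text
clock: 6.45
position: [0.5767, -0.1115, 0.0762]
tool_rot: [1.4, 1.568, -0.323]
force: [0.6, 0.2, -4.8]
grip_width: 0.0513
```

```bash
python3 - <<'E'
from h import *
s=st()
E
```

```text
t 6.45 p [ 0.5767 -0.1115  0.0762] a -8.72 x [ 0.003 -0.001 -1.   ] F [ 0.61  0.21 -4.82] w 0.0513 q [-0.13  0.73  0.32  1.84 -0.36  0.62  0.26]
```

Emit:
step_arm(
  targets=[
    [[0.15, 0, 0, 0, 0, 0, 0], [0.2, 0, 0, 0, 0, 0, 0], [0.2, 0, 0, 0, 0, 0, 0]],
  ],
)

```text
clock: 6.75
position: [0.5767, -0.1115, 0.0743]
tool_rot: [1.406, 1.568, -0.317]
force: [-0.7, -0.4, -4.5]
grip_width: 0.0515
```

Emit:
step_arm(
  targets=[
    [[0.1, 0, 0, 0, 0, 0, 0], [0.15, 0, 0, 0, 0, 0, 0], [0.15, 0, 0, 0, 0, 0, 0]],
  ],
)

```text
clock: 7.05
position: [0.5769, -0.1115, 0.0739]
tool_rot: [1.577, 1.567, -0.146]
force: [-5.3, 0.8, 17.4]
grip_width: 0.0518
```

Emit:
step_arm(
  targets=[
    [[-0.05, 0, 0, 0, 0, 0, 0], [-0.05, 0, 0, 0, 0, 0, 0.8], [-0.05, 0, 0, 0, 0, 0, 1], [-0.05, 0, 0, 0, 0, 0, 1], [-0.05, 0, 0, 0, 0, 0, 1], [-0.05, 0, 0, 0, 0, 0, 1]],
  ],
)

```text
clock: 7.65
position: [0.577, -0.1115, 0.0744]
tool_rot: [1.566, 1.567, -0.157]
force: [0.0, 0.0, 0.1]
grip_width: 0.0858
```

```bash
python3 - <<'E'
from h import *
s=st(); save('w7',eyes.grab_frame('wrist')); print(go([.5769,-.1115,.24],-8.6))
E
```

```text
t 7.65 p [ 0.577  -0.1115  0.0744] a -8.72 x [ 0.004 -0.001 -1.   ] F [0.05 0.03 0.08] w 0.0858 q [-0.13  0.73  0.32  1.84 -0.37  0.62  0.26]
[-1.6562e+01  5.7000e-02 -3.0000e-03 -2.0000e-03  0.0000e+00 -4.0000e-03]
```

View pics/w7.png

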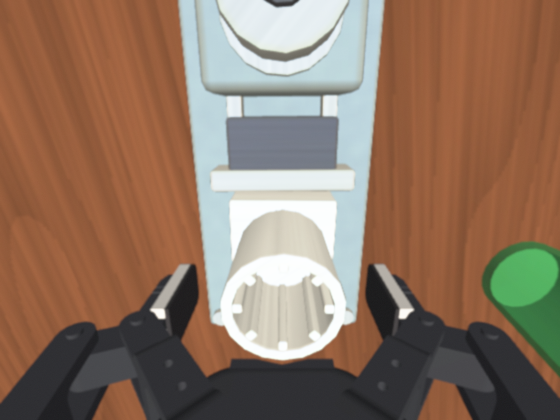

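The mould stands free on the bed between the jaws: foot at (283,225), jaw at row 180. I'll lift straight up and look from above.

Emit:
step_arm(
  targets=[
    [[-3, 0, 0, 0, 0, 0, 1], [-7, 0, 0, 0, 0, 0, 1], [-11, 0, 0, 0, 0, 0, 1], [-15, 0.1, 0, 0, 0, 0, 1], [-16.6, 0.1, 0, 0, 0, 0, 1], [-16.6, 0.1, 0, 0, 0, 0, 1]],
  ],
)

```text
clock: 8.3
position: [0.5783, -0.1118, 0.2429]
tool_rot: [1.643, 1.563, -0.08]
force: [0.2, -0.7, -0.6]
grip_width: 0.0853
```

```bash
python3 - <<'E'
from h import *
s=st(); save('w8',eyes.grab_frame('wrist')); save('s8',eyes.grab_frame('scene'))
im=cv2.imread('pics/s8.png'); cv2.imwrite('pics/s8c.png',cv2.resize(im[130:270,190:350],None,fx=5,fy=4.2,interpolation=cv2.INTER_CUBIC))
im=cv2.imread('pics/w8.png'); cv2.imwrite('pics/w8c.png',cv2.resize(im[0:220,190:370],None,fx=4,fy=2.7,interpolation=cv2.INTER_CUBIC))
E
```

```text
t 8.3 p [ 0.5783 -0.1118  0.2429] a -8.72 x [ 0.008 -0.001 -1.   ] F [ 0.16 -0.65 -0.58] w 0.0853 q [-0.21  0.51  0.44  1.73 -0.26  0.95  0.17]
```

View pics/w8c.png

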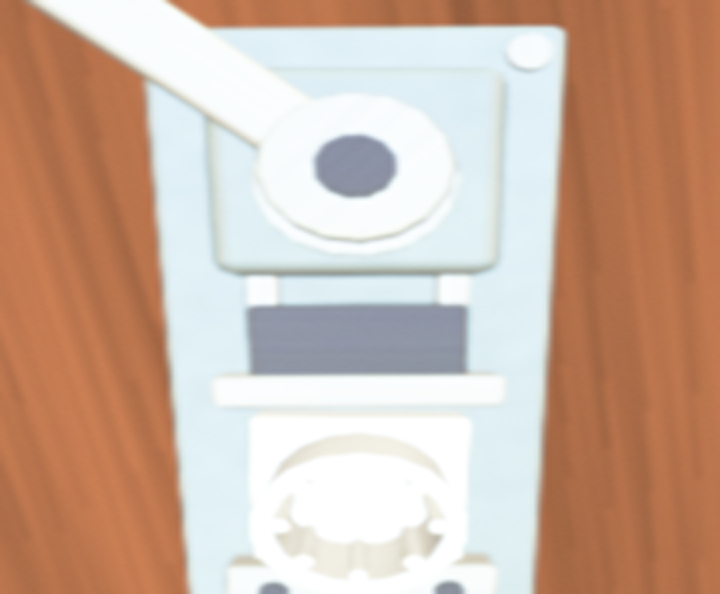

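View pics/s8c.png

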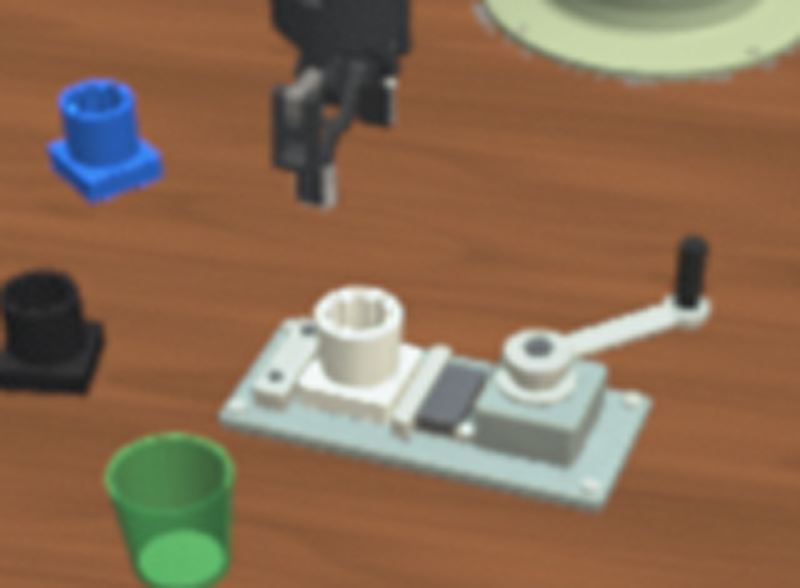

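The mould stands upright and centred between the jaws, with a visible gap of about 4-5 mm on each side. Next is the lever: I'll go above the post with the tool's opening direction tangential (heading about 41°).

```bash
python3 - <<'E'
from h import *
s=st()
yv=np.array([np.sin(np.radians(8.6)),np.cos(np.radians(8.6))]);xv=np.array([yv[1],-yv[0]]);O=np.array([.5788,-.1095])
cl=lambda P:np.c_[(P[:,:2]-O)@xv,(P[:,:2]-O)@yv].round(4).tolist()
f=lambda a:np.array(a,float)/[4,2.7]+[190,0]-[.38,.34]
print('jaw',cl(onplane('wrist',f([(214,405),(505,405)]),.037,s)),'foot',cl(onplane('wrist',f([(249,414),(470,416)]),.040,s)),'rim c',cl(onplane('wrist',f([(358,517)]),.095,s)))
print('hub',onplane('wrist',f([(356,165)]),.095,s),'far jaw',cl(onplane('wrist',f([(228,565),(497,565)]),.037,s)))
print(go([.527,.083,.25],41))
E
```

```text
t 8.4 p [ 0.5772 -0.1114  0.24  ] a -8.71 x [ 0.004 -0.    -1.   ] F [ 0.47  0.68 -0.02] w 0.0854 q [-0.21  0.51  0.44  1.74 -0.26  0.95  0.17]
jaw [[-0.0421, 0.0365], [0.0374, 0.0364]] foot [[-0.0323, 0.0333], [0.0277, 0.0324]] rim c [[-0.0026, 0.0056]]
hub [[0.59363171 0.00595082 0.095     ]] far jaw [[-0.0409, -0.032], [0.0376, -0.0321]]
[-1.0220e+00 -7.9020e+00 -1.8458e+01 -8.6800e-01  1.0000e-03 -3.0000e-03]
```

Emit:
step_arm(
  targets=[
    [[-1, -7.9, -18.5, -0.87, 0, 0, 0.6], [-1, -7.9, -18.5, -0.87, 0, 0, 0.6], [-1, -7.9, -18.5, -0.87, 0, 0, 0.6], [-1, -7.9, -18.5, -0.87, 0, 0, 0.6], [-1, -7.9, -18.5, -0.87, 0, 0, 0.6], [-1, -7.9, -18.5, -0.87, 0, 0, 0.6], [-1, -7.9, -18.5, -0.87, 0, 0, 0.6], [-1, -7.9, -18.5, -0.87, 0, 0, 0.6], [-1, -7.9, -18.5, -0.87, 0, 0, 0.6], [-1, -7.9, -18.5, -0.87, 0, 0, 0.6]],
  ],
)

```text
clock: 9.4
position: [0.527, 0.0832, 0.2495]
tool_rot: [0.675, 1.568, -0.18]
force: [-0.4, -0.2, -1.0]
grip_width: 0.0512
```

```bash
python3 - <<'E'
from h import *
s=st(); save('w9',eyes.grab_frame('wrist'))
print('post top,base',proj('wrist',[[.527,.083,.153],[.527,.083,.093],[.596,.0045,.095]],s))
E
```

```text
t 9.4 p [0.527  0.0832 0.2495] a 41.01 x [ 0.003 -0.001 -1.   ] F [-0.44 -0.19 -0.95] w 0.0512 q [-0.43  0.39  0.21  1.86 -0.1   0.91  0.54]
post top,base [[280.48486016 216.92286099]
 [280.61084022 195.33931838]
 [281.11865218 287.66181694]]
```

View pics/w9.png

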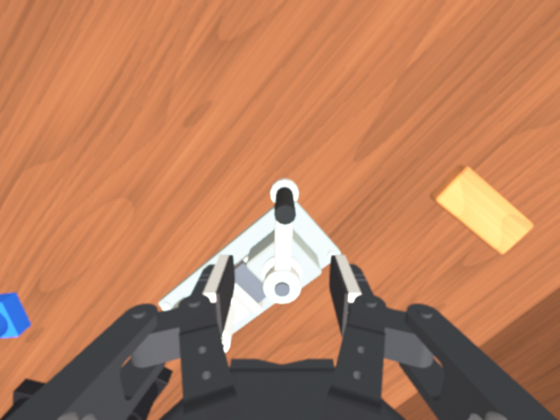

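The post's top is at (285,213) and the hub at (282,289), so the post lies about 3 mm ahead of centre. I'll trim and lower the open fingers around it.

```bash
python3 - <<'E'
from h import *
s=st(); print(go([.528,.0865,.13],39.5))
E
```

```text
t 9.45 p [0.527  0.0833 0.2496] a 41.04 x [ 0.003 -0.001 -1.   ] F [-0.59  0.86 -0.04] w 0.0511 q [-0.43  0.39  0.21  1.86 -0.1   0.91  0.54]
[ 1.1957e+01  2.5700e-01 -2.1000e-01  2.7000e-02  3.0000e-03 -2.0000e-03]
```

Emit:
step_arm(
  targets=[
    [[3, 0.26, -0.2, 0.03, 0, 0, 0.6], [6, 0.26, -0.2, 0.03, 0, 0, 0.6], [9, 0.26, -0.2, 0.03, 0, 0, 0.6], [11, 0.26, -0.2, 0.03, 0, 0, 0.6], [12, 0.26, -0.2, 0.03, 0, 0, 0.6], [12, 0.26, -0.2, 0.03, 0, 0, 0.6]],
  ],
)

```text
clock: 10.05
position: [0.5277, 0.0863, 0.1287]
tool_rot: [0.312, 1.569, -0.573]
force: [-0.1, 0.2, 0.3]
grip_width: 0.0515
```

```bash
python3 - <<'E'
from h import *
s=st(); save('w10',eyes.grab_frame('wrist'))
E
```

```text
t 10.05 p [0.5277 0.0863 0.1287] a 39.29 x [ 0.002 -0.001 -1.   ] F [-0.1   0.15  0.28] w 0.0515 q [-0.4   0.56  0.17  1.95 -0.15  0.64  0.55]
```

View pics/w10.png

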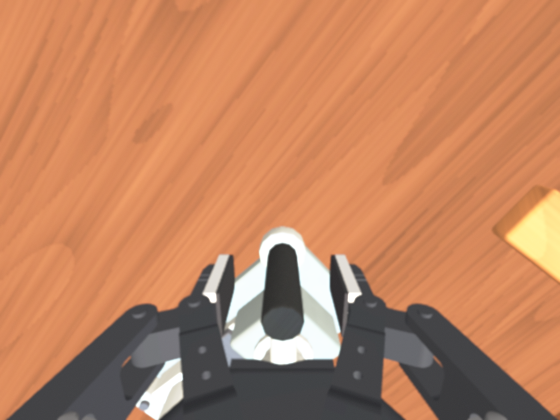

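The post is centred between the fingers at column 283. I'll close the fingers to a loose straddle (about 26 mm) before pushing.

Emit:
step_arm(
  targets=[
    [[0, 0, 0, 0, 0, 0, 0.3], [0, 0, 0, 0, 0, 0, 0.3], [0, 0, 0, 0, 0, 0, 0.3], [0, 0.2, 0, 0, 0, 0, 0.3]],
  ],
  grip_force=40,
)

```text
clock: 10.5
position: [0.5296, 0.0876, 0.1301]
tool_rot: [0.697, 1.568, -0.188]
force: [-4.2, -1.5, 1.2]
grip_width: 0.0257
```

```bash
cat >> h.py <<'E'
HUB=np.array([.596,.0045])
def lev():
    s=bot.observe(); R0=rot(s['tool_rot']); a=np.arctan2(R0[1,1],R0[0,1]); p=np.array(s['position'])[:2]-HUB
    phi=np.degrees(np.arctan2(p[1],p[0])); F=R0.T@np.array(s['force'])
    print('t',round(s['clock'],2),'r',round(np.hypot(*p),4),'phi',round(phi,2),'head+90',round(np.degrees(a)+90,2),'Ftool x,y,z',F.round(1),'z',round(s['position'][2],4),'w',round(s['grip_width'],4),'hub in tool cm',((R0.T@np.r_[HUB-np.array(s['position'])[:2],0])*100).round(2),'q7',round(s['qpos'][6],2))
def arc(dths,dhead0=0):
    """rows: tool shift for turn th about hub"""
    s=bot.observe(); R0=rot(s['tool_rot']); c=(R0.T@np.r_[HUB-np.array(s['position'])[:2],0])[1:]*100
    for th in dths:
        C,S=np.cos(th),np.sin(th); d=c-np.array([[C,-S],[S,C]])@c
        print(np.r_[0,d,th].round(2).tolist())
E
python3 -c "
from h import *
lev(); arc(np.arange(.06,.61,.06))"
```

```text
t 10.5 r 0.1063 phi 128.62 head+90 129.28 Ftool x,y,z [-1.2 -4.2 -1.5] z 0.1301 w 0.0257 hub in tool cm [ 0.03 -0.12 10.63] q7 0.55
[0.0, 0.64, 0.03, 0.06]
[0.0, 1.27, 0.09, 0.12]
[0.0, 1.9, 0.19, 0.18]
[0.0, 2.52, 0.33, 0.24]
[0.0, 3.14, 0.51, 0.3]
[0.0, 3.74, 0.72, 0.36]
[0.0, 4.33, 0.97, 0.42]
[0.0, 4.9, 1.26, 0.48]
[0.0, 5.45, 1.58, 0.54]
[0.0, 5.98, 1.93, 0.6]
```

Emit:
step_arm(
  targets=[
    [[0, 0.5, 0, 0.05, 0, 0, 0.3], [0, 1.06, 0.06, 0.1, 0, 0, 0.3], [0, 1.6, 0.13, 0.15, 0, 0, 0.3], [0, 2.1, 0.23, 0.2, 0, 0, 0.3], [0, 2.62, 0.36, 0.25, 0, 0, 0.3], [0, 3.14, 0.51, 0.3, 0, 0, 0.3], [0, 3.64, 0.68, 0.35, 0, 0, 0.3], [0, 4.13, 0.88, 0.4, 0, 0, 0.3], [0, 4.61, 1.11, 0.45, 0, 0, 0.3], [0, 5.08, 1.36, 0.5, 0, 0, 0.3]],
  ],
)

```text
clock: 11.5
position: [0.5766, 0.109, 0.13]
tool_rot: [0.074, 1.57, -1.314]
force: [-7.3, -2.8, 1.0]
grip_width: 0.0251
```

```bash
python3 -c "
from h import *
lev(); arc(np.arange(.03,.16,.03)); save('w11',eyes.grab_frame('wrist'))"
```

```text
t 11.5 r 0.1063 phi 100.54 head+90 100.52 Ftool x,y,z [-1.  -7.7  1.5] z 0.13 w 0.0251 hub in tool cm [1.000e-02 0.000e+00 1.063e+01] q7 0.14
[0.0, 0.32, 0.0, 0.03]
[0.0, 0.64, 0.02, 0.06]
[0.0, 0.96, 0.04, 0.09]
[0.0, 1.27, 0.08, 0.12]
[0.0, 1.59, 0.12, 0.15]
```

View pics/w11.png

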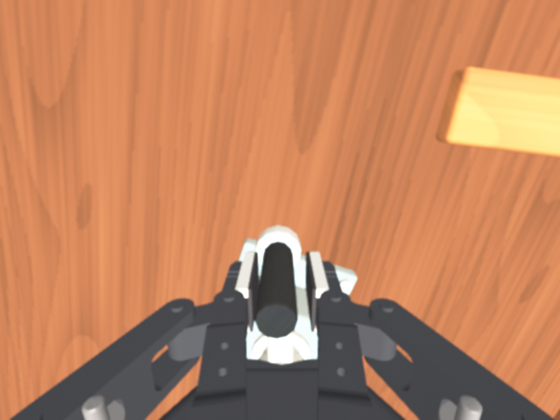

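Emit:
step_arm(
  targets=[
    [[0, 0.32, 0, 0.03, 0, 0, 0.3], [0, 0.64, 0.02, 0.06, 0, 0, 0.3], [0, 0.96, 0.04, 0.09, 0, 0, 0.3], [0, 1.27, 0.08, 0.12, 0, 0, 0.3], [0, 1.59, 0.12, 0.15, 0, 0, 0.3], [0, 1.9, 0.17, 0.18, 0, 0, 0.3], [0, 2.2, 0.24, 0.21, 0, 0, 0.3]],
  ],
)

```text
clock: 12.25
position: [0.5983, 0.1107, 0.1296]
tool_rot: [-0.879, 1.569, -2.481]
force: [-7.7, -1.3, 0.7]
grip_width: 0.0258
```

```bash
python3 -c "
from h import *
lev(); arc(np.arange(.02,.11,.02))"
```

```text
t 12.25 r 0.1063 phi 88.74 head+90 88.23 Ftool x,y,z [-0.7 -7.6  1.5] z 0.1296 w 0.0258 hub in tool cm [ 0.02  0.09 10.63] q7 -0.02
[0.0, 0.21, 0.0, 0.02]
[0.0, 0.42, 0.0, 0.04]
[0.0, 0.64, 0.01, 0.06]
[0.0, 0.85, 0.03, 0.08]
[0.0, 1.06, 0.04, 0.1]
```

Emit:
step_arm(
  targets=[
    [[0, 0.21, 0, 0.02, 0, 0, 0.3], [0, 0.42, 0, 0.04, 0, 0, 0.3], [0, 0.64, 0.01, 0.06, 0, 0, 0.3], [0, 0.85, 0.03, 0.08, 0, 0, 0.3], [0, 1.06, 0.04, 0.1, 0, 0, 0.3]],
  ],
)

```text
clock: 12.75
position: [0.6078, 0.1101, 0.1293]
tool_rot: [-1.122, 1.566, -2.824]
force: [-7.1, -1.0, 0.9]
grip_width: 0.0259
```

```bash
python3 -c "
from h import *
lev(); arc(np.arange(.02,.09,.02))"
```

```text
t 12.75 r 0.1062 phi 83.6 head+90 82.47 Ftool x,y,z [-0.8 -6.9  1.9] z 0.1293 w 0.0259 hub in tool cm [ 0.02  0.21 10.62] q7 -0.1
[0.0, 0.21, -0.0, 0.02]
[0.0, 0.42, 0.0, 0.04]
[0.0, 0.64, 0.01, 0.06]
[0.0, 0.85, 0.02, 0.08]
```

Emit:
step_arm(
  targets=[
    [[0, 0.21, 0, 0.02, 0, 0, 0.3], [0, 0.42, 0, 0.04, 0, 0, 0.3], [0, 0.64, 0.01, 0.06, 0, 0, 0.3]],
  ],
)

```text
clock: 13.05
position: [0.6131, 0.1093, 0.129]
tool_rot: [-1.182, 1.563, -2.945]
force: [-9.6, -0.3, 2.7]
grip_width: 0.0254
```

```bash
python3 -c "
from h import *
lev()"
```

```text
t 13.05 r 0.1062 phi 80.74 head+90 79.01 Ftool x,y,z [-2.7 -9.4  2.1] z 0.129 w 0.0254 hub in tool cm [ 0.03  0.32 10.62] q7 -0.14
```

Emit:
step_arm(
  targets=[
    [[0, 0.25, 0, 0.015, 0, 0, 0.3], [0, 0.5, 0, 0.03, 0, 0, 0.3]],
  ],
)

```text
clock: 13.25
position: [0.6168, 0.1088, 0.1287]
tool_rot: [-1.238, 1.56, -3.031]
force: [-8.1, 1.4, 3.1]
grip_width: 0.0258
```

```bash
python3 -c "
from h import *
lev()"
```

```text
t 13.25 r 0.1064 phi 78.72 head+90 77.28 Ftool x,y,z [-3.1 -8.3  0.5] z 0.1287 w 0.0258 hub in tool cm [ 0.03  0.27 10.63] q7 -0.17
```

Emit:
step_arm(
  targets=[
    [[0, 0.25, 0, 0.02, 0, 0, 0.3], [0, 0.5, 0, 0.04, 0, 0, 0.3]],
  ],
)

```text
clock: 13.45
position: [0.6204, 0.1081, 0.1283]
tool_rot: [-1.248, 1.557, -3.082]
force: [-9.4, 0.8, 4.0]
grip_width: 0.0257
```

```bash
python3 -c "
from h import *
lev()"
```

```text
t 13.45 r 0.1065 phi 76.75 head+90 74.97 Ftool x,y,z [-3.9 -9.4  1.7] z 0.1283 w 0.0257 hub in tool cm [ 0.04  0.33 10.64] q7 -0.2
```

Emit:
step_arm(
  targets=[
    [[0, 0.25, 0, 0.015, 0, 0, 0.3], [0, 0.5, 0, 0.03, 0, 0, 0.3]],
  ],
)

```text
clock: 13.65
position: [0.624, 0.1074, 0.128]
tool_rot: [-1.261, 1.554, -3.124]
force: [-10.0, 1.9, 3.9]
grip_width: 0.0256
```

```bash
python3 -c "
from h import *
lev()"
```

```text
t 13.65 r 0.1066 phi 74.8 head+90 73.25 Ftool x,y,z [ -3.7 -10.2   1.1] z 0.128 w 0.0256 hub in tool cm [ 0.05  0.29 10.66] q7 -0.22
```

Emit:
step_arm(
  targets=[
    [[0, 0.25, 0.01, 0.015, 0, 0, 0.3], [0, 0.5, 0.02, 0.03, 0, 0, 0.3]],
  ],
)

```text
clock: 13.85
position: [0.6274, 0.1065, 0.1277]
tool_rot: [-1.272, 1.551, 3.118]
force: [-9.2, 3.0, 5.0]
grip_width: 0.0257
```

```bash
python3 -c "
from h import *
lev()"
```

```text
t 13.85 r 0.1068 phi 72.89 head+90 71.53 Ftool x,y,z [-4.8 -9.8  0.1] z 0.1277 w 0.0257 hub in tool cm [ 0.06  0.25 10.67] q7 -0.24
```

```bash
cat >> h.py <<'E'
def nxt(d):
    s=bot.observe(); p=np.array(s['position'])[:2]-HUB; ph=np.arctan2(p[1],p[0])-d
    print('phi->',np.degrees(ph).round(2),go(np.r_[HUB+.1065*np.array([np.cos(ph),np.sin(ph)]),.129],np.degrees(ph)-90-.5))
E
python3 -c "
from h import *
nxt(.02);nxt(.045)"
```

```text
phi-> 71.74 [-0.134  0.211  0.023  0.005  0.006  0.019]
phi-> 70.31 [-0.14   0.477  0.026  0.03   0.006  0.019]
```

Emit:
step_arm(
  targets=[
    [[-0.05, 0.25, 0, 0.01, 0.003, 0.01, 0.3], [-0.1, 0.5, 0.03, 0.03, 0.006, 0.02, 0.3]],
  ],
)

```text
clock: 14.05
position: [0.6307, 0.1053, 0.1282]
tool_rot: [-1.268, 1.568, 3.092]
force: [-9.4, 3.3, 4.1]
grip_width: 0.0257
```

```bash
python3 -c "
from h import *
lev();nxt(.045)"
```

```text
t 14.05 r 0.1066 phi 70.99 head+90 69.83 Ftool x,y,z [ -4.  -10.    0.1] z 0.1282 w 0.0257 hub in tool cm [1.000e-02 2.200e-01 1.066e+01] q7 -0.26
phi-> 68.41 [-0.077  0.479  0.013  0.034  0.001  0.002]
```

Emit:
step_arm(
  targets=[
    [[-0.03, 0.25, 0, 0.015, 0, 0.005, 0.3], [-0.05, 0.5, 0.02, 0.03, 0, 0.01, 0.3]],
  ],
)

```text
clock: 14.25
position: [0.6339, 0.1041, 0.1284]
tool_rot: [1.288, 1.566, -0.664]
force: [-10.4, 2.7, 5.0]
grip_width: 0.0255
```

```bash
python3 -c "
from h import *
lev();nxt(.045)"
```

```text
t 14.25 r 0.1066 phi 69.19 head+90 68.12 Ftool x,y,z [ -5.  -10.6   1.4] z 0.1284 w 0.0255 hub in tool cm [1.000e-02 2.000e-01 1.066e+01] q7 -0.29
phi-> 66.61 [-0.06   0.48   0.009  0.035  0.001 -0.004]
```

Emit:
step_arm(
  targets=[
    [[-0.02, 0.25, 0, 0.015, 0, 0, 0.3], [-0.04, 0.5, 0.02, 0.03, 0, 0, 0.3]],
  ],
)

```text
clock: 14.45
position: [0.6368, 0.1029, 0.1284]
tool_rot: [0.215, 1.569, -1.768]
force: [-11.7, 3.3, 3.2]
grip_width: 0.0256
```

```bash
python3 -c "
from h import *
lev();nxt(.045)"
```

```text
t 14.45 r 0.1065 phi 67.48 head+90 66.42 Ftool x,y,z [ -3.2 -12.1   1.6] z 0.1284 w 0.0256 hub in tool cm [ 0.02  0.2  10.65] q7 -0.31
phi-> 64.9 [-0.062  0.479  0.006  0.035  0.002 -0.   ]
```

Emit:
step_arm(
  targets=[
    [[-0.02, 0.25, 0, 0.015, 0, 0, 0.3], [-0.04, 0.45, 0.02, 0.03, 0, 0, 0.3]],
  ],
)

```text
clock: 14.65
position: [0.6393, 0.1018, 0.1283]
tool_rot: [-0.878, 1.566, -2.89]
force: [-11.7, 3.0, 2.5]
grip_width: 0.0256
```

```bash
python3 -c "
from h import *
lev()"
```

```text
t 14.65 r 0.1065 phi 66.01 head+90 64.71 Ftool x,y,z [ -2.5 -11.8   2.3] z 0.1283 w 0.0256 hub in tool cm [ 0.03  0.24 10.65] q7 -0.33
```

Emit:
step_arm(
  targets=[
    [[-0.02, 0.25, 0, 0.01, 0, 0, 0.3], [-0.04, 0.45, 0.02, 0.025, 0, 0, 0.3]],
  ],
)

```text
clock: 14.85
position: [0.6416, 0.1007, 0.1282]
tool_rot: [-1.093, 1.562, -3.13]
force: [-11.6, 3.4, 2.9]
grip_width: 0.0257
```

```bash
python3 -c "
from h import *
lev()"
```

```text
t 14.85 r 0.1065 phi 64.61 head+90 63.3 Ftool x,y,z [ -2.8 -11.9   2.2] z 0.1282 w 0.0257 hub in tool cm [ 0.04  0.24 10.64] q7 -0.35
```

Emit:
step_arm(
  targets=[
    [[-0.02, 0.25, 0, 0.01, 0, 0, 0.3], [-0.04, 0.45, 0.02, 0.025, 0, 0, 0.3]],
  ],
)

```text
clock: 15.05
position: [0.644, 0.0996, 0.1281]
tool_rot: [-1.168, 1.558, 3.054]
force: [-10.9, 4.4, 3.8]
grip_width: 0.0254
```

```bash
python3 -c "
from h import *
lev()"
```

```text
t 15.05 r 0.1065 phi 63.22 head+90 61.9 Ftool x,y,z [ -3.7 -11.7   1.3] z 0.1281 w 0.0254 hub in tool cm [ 0.05  0.25 10.65] q7 -0.36
```

Emit:
step_arm(
  targets=[
    [[-0.02, 0.25, 0, 0.01, 0, 0.01, 0.3], [-0.04, 0.45, 0.02, 0.02, 0, 0.01, 0.3]],
  ],
)

```text
clock: 15.25
position: [0.6461, 0.0985, 0.128]
tool_rot: [-0.732, 1.563, -2.812]
force: [-10.9, 4.4, 4.1]
grip_width: 0.0254
```

```bash
python3 -c "
from h import *
lev()"
```

```text
t 15.25 r 0.1066 phi 61.94 head+90 60.8 Ftool x,y,z [ -4.  -11.7   1.5] z 0.128 w 0.0254 hub in tool cm [ 0.06  0.21 10.65] q7 -0.38
```

Emit:
step_arm(
  targets=[
    [[-0.02, 0.25, 0, 0.01, 0, 0.005, 0.3], [-0.04, 0.45, 0.02, 0.02, 0, 0.01, 0.3]],
  ],
)

```text
clock: 15.45
position: [0.6484, 0.0974, 0.1279]
tool_rot: [0.097, 1.564, -2.003]
force: [-12.3, 4.9, 5.1]
grip_width: 0.0257
```

```bash
python3 -c "
from h import *
lev()"
```

```text
t 15.45 r 0.1066 phi 60.6 head+90 59.7 Ftool x,y,z [ -5.1 -13.1   2. ] z 0.1279 w 0.0257 hub in tool cm [ 0.07  0.17 10.66] q7 -0.4
```

Emit:
step_arm(
  targets=[
    [[-0.02, 0.25, 0, 0.01, 0, 0.005, 0.3], [-0.04, 0.45, 0.02, 0.02, 0, 0.01, 0.3]],
  ],
)

```text
clock: 15.65
position: [0.6505, 0.0963, 0.1279]
tool_rot: [0.724, 1.561, -1.395]
force: [-12.0, 3.9, 5.1]
grip_width: 0.0259
```

```bash
python3 -c "
from h import *
lev()"
```

```text
t 15.65 r 0.1068 phi 59.3 head+90 58.6 Ftool x,y,z [ -5.1 -12.2   2.9] z 0.1279 w 0.0259 hub in tool cm [ 0.08  0.13 10.68] q7 -0.41
```

Emit:
step_arm(
  targets=[
    [[-0.02, 0.25, 0.01, 0.015, 0, 0, 0.3], [-0.04, 0.45, 0.03, 0.025, 0, 0, 0.3]],
  ],
)

```text
clock: 15.85
position: [0.6525, 0.095, 0.1278]
tool_rot: [0.299, 1.562, -1.845]
force: [-11.5, 4.4, 4.6]
grip_width: 0.0257
```

```bash
python3 -c "
from h import *
lev()"
```

```text
t 15.85 r 0.1067 phi 58.03 head+90 57.2 Ftool x,y,z [ -4.6 -12.    2.5] z 0.1278 w 0.0257 hub in tool cm [ 0.09  0.15 10.67] q7 -0.43
```

Emit:
step_arm(
  targets=[
    [[-0.02, 0.25, 0.01, 0.015, 0, 0, 0.3], [-0.04, 0.45, 0.03, 0.025, 0, 0, 0.3]],
  ],
)

```text
clock: 16.05
position: [0.6544, 0.0937, 0.1278]
tool_rot: [-0.154, 1.561, -2.321]
force: [-11.5, 3.8, 3.4]
grip_width: 0.0254
```

```bash
python3 -c "
from h import *
lev()"
```

```text
t 16.05 r 0.1067 phi 56.78 head+90 55.81 Ftool x,y,z [ -3.4 -11.7   3.4] z 0.1278 w 0.0254 hub in tool cm [ 0.1   0.18 10.67] q7 -0.45
```

Emit:
step_arm(
  targets=[
    [[-0.02, 0.25, 0.01, 0.015, 0, 0.005, 0.3], [-0.04, 0.45, 0.02, 0.025, 0, 0.01, 0.3]],
  ],
)

```text
clock: 16.25
position: [0.6566, 0.0923, 0.1278]
tool_rot: [0.452, 1.559, -1.741]
force: [-10.5, 3.8, 4.1]
grip_width: 0.0259
```

```bash
python3 -c "
from h import *
lev()"
```

```text
t 16.25 r 0.1067 phi 55.36 head+90 54.4 Ftool x,y,z [ -4.2 -10.8   3.1] z 0.1278 w 0.0259 hub in tool cm [ 0.11  0.18 10.67] q7 -0.47
```

Emit:
step_arm(
  targets=[
    [[-0.02, 0.2, 0.01, 0.01, 0, 0.005, 0.3], [-0.03, 0.35, 0.02, 0.02, 0, 0.01, 0.3]],
  ],
)

```text
clock: 16.45
position: [0.6581, 0.0911, 0.1278]
tool_rot: [0.825, 1.554, -1.386]
force: [-9.5, 3.8, 4.4]
grip_width: 0.0254
```

```bash
python3 -c "
from h import *
lev()"
```

```text
t 16.45 r 0.1066 phi 54.37 head+90 53.3 Ftool x,y,z [-4.4 -9.8  2.7] z 0.1278 w 0.0254 hub in tool cm [ 0.12  0.2  10.66] q7 -0.49
```

Emit:
step_arm(
  targets=[
    [[-0.02, 0.2, 0.01, 0.01, 0, 0.005, 0.3], [-0.03, 0.3, 0.02, 0.02, 0, 0.01, 0.3]],
  ],
)

```text
clock: 16.65
position: [0.6594, 0.0902, 0.128]
tool_rot: [1.039, 1.548, -1.192]
force: [-8.3, 2.3, 5.6]
grip_width: 0.0256
```

```bash
python3 -c "
from h import *
lev()"
```

```text
t 16.65 r 0.1065 phi 53.51 head+90 52.18 Ftool x,y,z [-5.7 -7.8  3.3] z 0.128 w 0.0256 hub in tool cm [ 0.13  0.25 10.65] q7 -0.5
```

Emit:
step_arm(
  targets=[
    [[-0.02, 0.2, 0.01, 0.01, 0, 0.005, 0.3], [-0.03, 0.3, 0.02, 0.02, 0, 0.01, 0.3]],
  ],
)

```text
clock: 16.85
position: [0.6607, 0.0889, 0.1283]
tool_rot: [1.163, 1.541, -1.088]
force: [-8.6, 2.0, 5.0]
grip_width: 0.0256
```

```bash
python3 -c "
from h import *
lev()"
```

```text
t 16.85 r 0.1064 phi 52.56 head+90 51.05 Ftool x,y,z [-5.2 -7.8  3.9] z 0.1283 w 0.0256 hub in tool cm [ 0.14  0.28 10.63] q7 -0.52
```

The push force peaked at about 12-13 N and has fallen steadily to 7.8 N (phi 57° to 52.6°), so the lever has clicked. I'm stopping here and opening the fingers in place.

Emit:
step_arm(
  targets=[
    [[0, 0, 0, 0, 0, 0, 0.5], [0, 0, 0, 0, 0, 0, 0.9], [0, 0, 0, 0, 0, 0, 0.9], [0, 0, 0, 0, 0, 0, 0.9], [0, 0, 0, 0, 0, 0, 0.9], [0, 0, 0, 0, 0, 0, 0.9]],
  ],
)

```text
clock: 17.45
position: [0.6608, 0.0889, 0.1284]
tool_rot: [1.173, 1.54, -1.078]
force: [-0.5, -0.1, -0.7]
grip_width: 0.0768
```

```bash
python3 -c "
from h import *
lev(); save('w12',eyes.grab_frame('wrist'))"
```

```text
t 17.45 r 0.1064 phi 52.48 head+90 51.05 Ftool x,y,z [ 0.7 -0.3  0.4] z 0.1284 w 0.0768 hub in tool cm [ 0.13  0.27 10.64] q7 -0.52
```

View pics/w12.png

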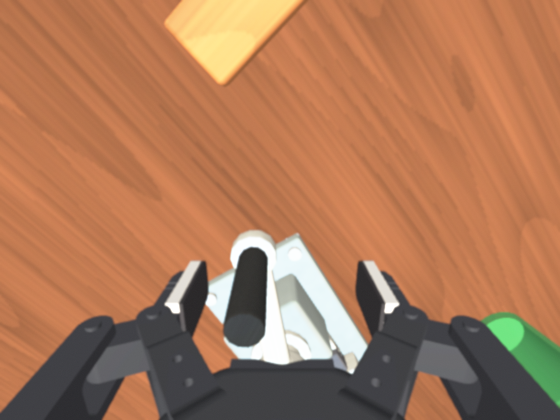

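After letting go, the post sprang back freely to column 248 and is clear of both fingers (pad faces at 207 and 358). The contact force is about 0. Lifting straight up.

Emit:
step_arm(
  targets=[
    [[-2, -0.3, 0, 0, 0, 0, 0.9], [-5, -0.3, 0, 0, 0, 0, 0.9], [-9, -0.3, 0, 0, 0, 0, 0.9], [-13, -0.3, 0, 0, 0, 0, 0.9], [-15, -0.3, 0, 0, 0, 0, 0.9], [-15, -0.3, 0, 0, 0, 0, 0.9]],
  ],
)

```text
clock: 18.1
position: [0.6574, 0.0948, 0.2814]
tool_rot: [1.315, 1.539, -0.936]
force: [0.3, 0.2, -0.2]
grip_width: 0.077
```

```bash
python3 -c "
from h import *
s=st(); save('w13',eyes.grab_frame('wrist')); save('s13',eyes.grab_frame('scene')); save('t13',eyes.grab_frame('top'))
im=cv2.imread('pics/s13.png'); cv2.imwrite('pics/s13c.png',cv2.resize(im[130:270,190:350],None,fx=5,fy=4.2,interpolation=cv2.INTER_CUBIC))
print(go([.56,.15,.28],0))"
```

```text
t 18.1 p [0.6574 0.0948 0.2814] a -38.95 x [ 0.019 -0.026 -0.999] F [ 0.26  0.23 -0.21] w 0.077 q [-0.64  0.64  0.66  1.49 -0.38  1.13 -0.6 ]
[ -0.531 -10.918   1.76   -0.68    0.021  -0.022]
```

View pics/s13c.png

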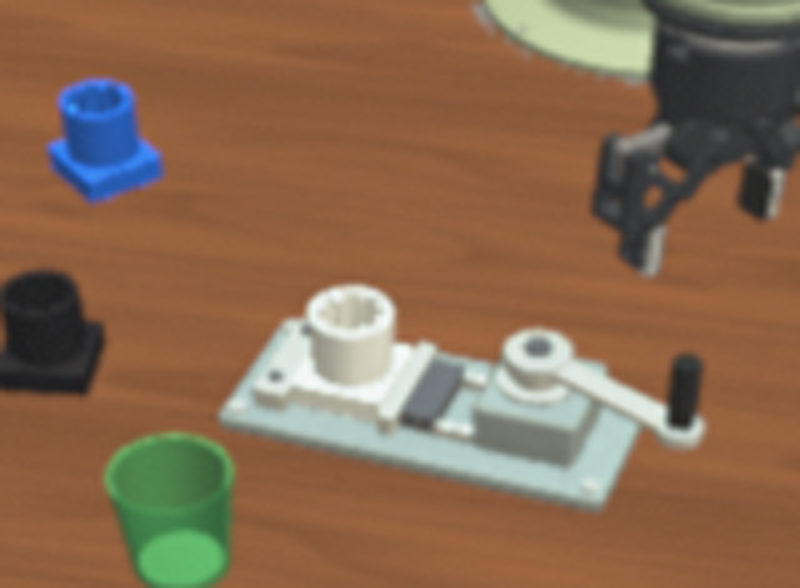

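View pics/w13.png

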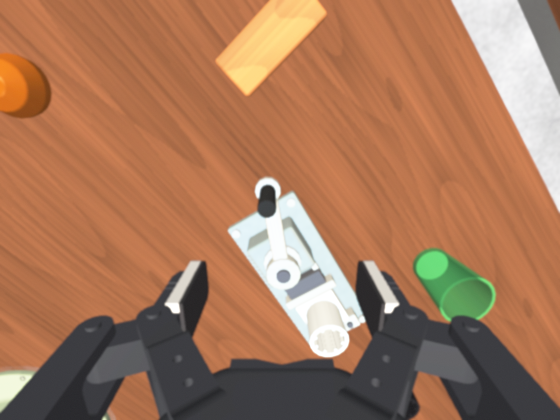

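```bash
python3 - <<'E'
from h import *
s=bot.observe()
P=onplane('wrist',[(267,189)],.093,s)[0]; H=onplane('wrist',[(283,275)],.095,s)[0]
d=(P-H)[:2]; print('lever',np.hypot(*d),np.degrees(np.arctan2(d[1],d[0])))
im=cv2.imread('pics/t13.png'); cv2.imwrite('pics/t13c.png',cv2.resize(im[155:225,225:335],None,fx=7,fy=7,interpolation=cv2.INTER_CUBIC))
yv=np.array([np.sin(np.radians(8.6)),np.cos(np.radians(8.6))]);xv=np.array([yv[1],-yv[0]]);O=np.array([.5788,-.1095])
r=onplane('wrist',[(329,339)],.095,s); print('rim',np.c_[(r[:,:2]-O)@xv,(r[:,:2]-O)@yv])
E
```

```text
lever 0.10703887599280586 60.42557634038086
rim [[1.39759920e-05 1.60509165e-03]]
```

View pics/t13c.png

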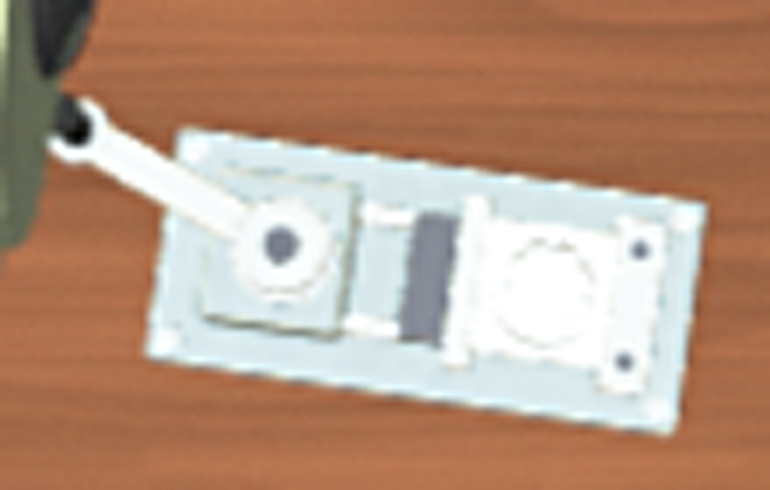

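```bash
python3 -c "
from h import *
st(); print(bot.job_done())"
```

```text
t 18.25 p [0.656  0.0949 0.2775] a -38.94 x [ 0.014 -0.027 -1.   ] F [ 0.8  -0.4  -0.16] w 0.0769 q [-0.64  0.64  0.65  1.5  -0.38  1.13 -0.6 ]
the job is handed in; nothing more can be done
None
```

I stood the aluminium mould on the clamp bed, cup upwards with its foot between the jaws, turned the torque lever clockwise to its click, and released it. The job was handed in at 18.3 s and reported no verdict.

- **Click:** The push on the post rose from about 7 N to 12–13 N, then fell to 7.8 N over the last few degrees, and I stopped there. The fall came over several short steps, so I stopped about 8–10° past the click. When I opened the fingers, the lever sprang back on its own to about 60°. That matches where the force peaked, a turn of roughly 1.2 rad.
- **Mould position:** The last pictures show it upright and held between both jaws, within about 2 mm of the bed's middle in both directions.
- **Robot and bystanders:** The arm is clear, with contact force near 0. The tumbler, paperweight and block look unmoved; I judged that by eye and did not measure it.
- **Not confirmed:** I could not measure the jaw force itself; that it lies within 32–62 N is inferred from the click. One wrist reading taken before clamping put the mould about 3–5 mm off in y. It was taken while the arm was still settling and disagreed with the other readings, but it was within tolerance.

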